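# Change the full slide box at the back of the staining station

### The arm

A 6-joint arm with a two-finger parallel gripper is mounted at the origin on a cart in front of the work surface, level with it; the furniture and walls round the work are solid. World frame = base frame: x ahead of the robot, y to its left, z up, the work surface at z = 0. Lengths are in m, angles in rad, forces in N, time in s.
With the tool pointing down it reaches from about 0.25 to 0.775 m from the base axis. Payload 4 kg.
Tool frame: the origin (TCP) lies on the centre line of the jaws, within the pads' length; the fingertips stand 8 mm ahead of it and the grasp point (between the pads) lies 11 mm behind it; y points along the fingers, x is the direction in which the jaws open and shut, and the axes are right-handed (so a half turn about y gives the same grasp; the last joint's range is limited). The gripper opens to 94 mm and grips with 3 to 60 N. Pads are 16 mm wide; open, the fingers measure 119 mm over their backs; the gripper's body (75 mm by 177 mm) begins 78 mm behind the grasp point.
Start: joints at [-1.347, 0.087, 1.371, -0, 1.684, -0.103], TCP at [0.177, -0.521, 0.214] pointing down, gripper open.
Joint ranges: [-3.1, 3.1], [-0.76, 2.03], [0.27, 2.55], [-1.08, 4.22], [0.17, 2.65], [-2.57, 2.57]. Speed limits (rad/s): [2.79, 2.79, 3.14, 3.14, 3.14, 3.14].

### API

Orientations are given as [roll, pitch, yaw] about the fixed x, y, z axes, in that order (R = Rz(yaw) Ry(pitch) Rx(roll)).
In Python, from bench import robot gives the robot as it stands.
- The arm moves only by the tool step_arm, never from a script. Its argument "commands" is a list of rows, each an object with "xyz": the shift along the world's x, y, z in m, a list of three; "twist": the turn, a rotation vector about the world's x, y, z in degrees, a list of three. In form: [{"xyz": [tx, ty, tz], "twist": [ax, ay, az]}, ...]. A call has 1 to 12 rows; each row is the pose to reach, as a shift and turn from the pose commanded when the call began; what a row does not reach only later rows make up. A row lasts 1/12 s, in which the tool goes at most 41.7 mm and 7.16 degrees, less where a joint would pass 70% of its speed; a pose out of reach is approached as far as the arm can. A call with a gripper value outside its range is refused whole. "fingers" is the closure in counts, from 0 (fully open) to 255 (shut), set as the call begins (left out, the last holds). The fingers move at their own pace and stop on an object; the grip force is fixed at half the most. Time passes only in rows, so rows that repeat a pose let the fingers close. It gives the time, the measured TCP pose, the force and the opening at its end, in the units of the state.
- robot.get_obs(): the state, without advancing time (a new reading comes with each control period).
- robot.snapshot(name): name is "side" or "top" or "wrist"; returns (picture, depth): 400x640x3 uint8, red, green, blue; 400x640 float32, m along the optical axis (not along the pixel's ray), 0 where there is no reading.
- robot.camera_info(name): a dict with "fx", "fy", "cx", "cy" (pixels), "R" (3x3) and "t" (3): a world point X has camera coordinates R X + t. Camera axes: x right, y down, z forward; pixel columns grow to the right and rows downward; lengths in m; the calibration is good to about 2 mm. A picture is of the moment at which its call begins: read the wrist's pose just before it. camera_info takes no time and is no camera call; for the wrist camera it gives the pose at the moment of the call.
- robot.close_job(): hands the job in, once; it reports no verdict.
The state is a dict: "time": time; "joint_positions": joint angles; "qvel": joint speeds; "joint_torque": joint torques, N m; "tool_pos": TCP position; "ee_rot": TCP orientation; "wrist_force": force on the tool from outside, world axes, zero at the start; "wrist_torque": the same for the moment, N m; "width": finger opening in m.
Only numpy, scipy, OpenCV 4.12 (cv2) and the standard library are available. Lean on these libraries where they do the work, as an engineer would, in place of code of your own. Each camera call takes 0.05 s, during which the arm holds its last target.

### The job

The slide box with the orange label, at the back of the grey staining station, is full. Stand both reagent bottles that block it aside, upright on the steel tray, then lay the full box in the empty bay of the blue carrying tray, put the blue-labelled box from the other bay in its place at the back of the station, and stand each bottle back in the very bay it came from. Tip nothing over and leave the timer, the cup and the pen where they are.

Things in the scene. Friction and masses are not known exactly. Their poses are not given: they have to be found in the camera images.
- bottle_white: Reagent bottle, white cap: square milky white body 67 x 67 mm, 157 mm tall, 0.38 kg. Origin: centre of its underside; z up, x and y along its sides. Body and rounded shoulders reach 130 mm; the round cap, 41 mm across, spans 130 to 149 mm above the origin (narrow tip above it): grip it there from above. It starts in one of the station's two front bays.
- bottle_yellow: Reagent bottle, yellow cap: square milky white body 62 x 62 mm, 163 mm tall, 0.42 kg. Origin: centre of its underside; z up, x and y along its sides. Body and rounded shoulders reach 135 mm; the round cap, 38 mm across, spans 135 to 155 mm above the origin (narrow tip above it): grip it there from above. It starts in the station's other front bay.
- box_orange: The full slide box: closed white box with an orange patch on top, 35 mm (x) x 85 mm (y) x 32 mm high, 0.11 kg. Origin: centre of its underside, z up. It starts in the station's back bay, about 16 mm behind both bottles, so that a gripper cannot get round it while they stand there.
- box_blue: The fresh slide box: closed white box with a blue patch on top, 35 mm (x) x 85 mm (y) x 32 mm high, 0.11 kg. Origin: centre of its underside, z up. It starts in the +y bay of the carrying tray.
- station: Staining station: grey tray, 138 mm (x) x 172 mm (y), fixed. Origin: centre of its underside; z up, +x towards its back. Floor 5 mm above the origin, rims and ribs 15 mm. Two front bays with steel inserts, 80 x 80 mm, centred at x = -25, y = +42 and -42 mm; back bay with black mat, 47 mm (x) x 101 mm (y), centred at x = +41.5, y = 0 mm: a slide box lies in it along y.
- steel_tray: Steel instrument tray, the side area: 108 mm (x) x 208 mm (y), fixed, empty at the start. Origin: centre of its underside, z up. Flat floor 2.5 mm above the origin, inside 103 x 203 mm, rim 16 mm high. Both bottles fit in it side by side, for instance at y = +48 and -48 mm. (A tall solid fridge stands right of the worktop, about x above 0.27 m with y below -0.42 m: swing clear of it.)
- carrier: Blue carrying tray: 55 mm (x) x 214 mm (y), fixed, a wire handle 33 mm high at each end. Origin: centre of its underside, z up. Floor 3 mm above the origin, rims and middle rib 12 mm. Two bays, 47 mm (x) x 101 mm (y), centred at x = 0, y = +52.5 and -52.5 mm: a slide box lies in each along y. The -y bay is empty at the start.
- timer: Bystander: white bench timer with buttons, 58 x 64 x 16 mm, lying loose in front of the station. Origin: centre of its underside.
- cup: Bystander: small pale grey open sample cup, 30 mm across and high, standing loose in front of the station. Origin: centre of its underside.
- pen: Bystander: black and white marker pen, 135 mm long, 16 mm thick, lying loose in front of the station. Origin: centre of its underside.

How it is judged:
On the way, in this order (a step that is already met when the one before it is completed fails the run):
1. both bottles stand aside, upright on the floor of the steel tray (x of bottle_white in the frame of steel_tray between -0.03 and 0.03 m and y of bottle_white in the frame of steel_tray between -0.075 and 0.075 m and z of bottle_white in the frame of steel_tray between -0.001 and 0.0065 m and angle between each of bottle_white, bottle_yellow's own z axis and vertical below 0.08 rad and linear speed of each of bottle_white, bottle_yellow below 0.02 m/s and angular speed of each of bottle_white, bottle_yellow below 0.2 rad/s and x of bottle_yellow in the frame of steel_tray between -0.03 and 0.03 m and y of bottle_yellow in the frame of steel_tray between -0.075 and 0.075 m and z of bottle_yellow in the frame of steel_tray between -0.001 and 0.0065 m), for 0.2 s.
2. the orange-labelled box lies flat in the empty (-y) bay of the carrying tray (x of box_orange in the frame of carrier between -0.01 and 0.01 m and y of box_orange in the frame of carrier between -0.0645 and -0.0405 m and z of box_orange in the frame of carrier between 0 and 0.007 m and angle between the y axis of box_orange and the y axis of carrier, either way round below 0.15 rad and angle between box_orange's own z axis and vertical below 0.08 rad and linear speed of box_orange below 0.02 m/s and angular speed of box_orange below 0.2 rad/s), for 0.2 s.
3. the blue-labelled box lies flat in the back bay of the station (x of box_blue in the frame of station between 0.0315 and 0.0515 m and y of box_blue in the frame of station between -0.012 and 0.012 m and z of box_blue in the frame of station between 0.002 and 0.009 m and angle between the y axis of box_blue and the y axis of station, either way round below 0.15 rad and angle between box_blue's own z axis and vertical below 0.08 rad and linear speed of box_blue below 0.02 m/s and angular speed of box_blue below 0.2 rad/s), for 0.2 s.
At the end, for the whole second after the job is handed in: Each bottle upright (0.08 rad) on the floor of its first bay, within 20 mm of its first place; orange box in the carrying tray's -y bay, blue box in the station's back bay, each flat on the floor, within 10 mm across, 12 mm along and 0.15 rad of the bay; all released and at rest (all of step 2 and all of step 3 and distance of each of bottle_white, bottle_yellow from where it was at the start of the episode below 0.02 m and z of bottle_white in the frame of station between 0.002 and 0.009 m and angle between each of bottle_white, bottle_yellow's own z axis and vertical below 0.08 rad and linear speed of each of bottle_white, bottle_yellow below 0.02 m/s and angular speed of each of bottle_white, bottle_yellow below 0.2 rad/s and z of bottle_yellow in the frame of station between 0.002 and 0.009 m); the robot touches nothing.
It fails at once if a bottle is tipped over (angle between any of bottle_white, bottle_yellow's own z axis and vertical above 0.6 rad).
It fails at once if a slide box is tipped over (angle between any of box_orange, box_blue's own z axis and vertical above 0.6 rad).
It fails at once if the timer, the cup or the pen is moved more than 25 mm (distance of any of timer, cup, pen from where it was at the start of the episode above 0.025 m).
It also fails if it takes over 131 s, if anything falls off the work surface, if the arm or the gripper's body presses on something with over 40 N, if the wrist force passes 120 N, or if a joint passes its speed limit or range.

## Working session

There is one attempt and no reset: what is moved stays moved. The work goes in short steps, Python scripts to look and compute and a tool call to move; the robot and the scene stay as the last step left them, time stands still between calls to the robot, and variables do not carry over. Pictures are saved under pics/ and viewed, and the job is handed in when it is done.

Besides the shell and the picture viewer there is one more tool, called after "Emit:" as a command line: name --argument value ..., lists and objects as JSON in quotes. step_arm: Moves the arm, as the interface text tells. Its arguments: {"type":"object","properties":{"commands":{"type":"array"},"fingers":{"type":"number"}},"required":["commands"]}

```bash
ls; mkdir -p pics; python3 - <<'E'
from bench import robot
import cv2,numpy as np
print(robot.get_obs())
for n in ['side','top','wrist']:
    p,d=robot.snapshot(n); cv2.imwrite(f'pics/{n}0.png',p[:,:,::-1]); np.savez(f'pics/{n}0.npz',p=p,d=d)
    print(n,robot.camera_info(n))
E
```

```text
pics
{'time': 0.0, 'joint_positions': array([-1.34712328e+00,  8.79384622e-02,  1.37226025e+00, -3.24940958e-05,
        1.68357320e+00, -1.03119529e-01]), 'qvel': array([-7.15751043e-04, -7.77176145e-04,  1.63011329e-03,  8.58329204e-05,
       -2.40525745e-03,  4.82485276e-04]), 'joint_torque': array([ 1.91245549e-04, -3.40182495e+01, -3.02426648e+01,  7.15757394e-02,
        3.31172347e-02, -1.66335117e-04]), 'tool_pos': array([ 0.17641046, -0.52038065,  0.21231015]), 'ee_rot': array([-1.57060412,  0.00217101, -1.24400717]), 'wrist_force': array([ 0.72546595, -0.12284464, -0.0890659 ]), 'wrist_torque': array([-0.02177397,  0.00541082, -0.0034208 ]), 'width': 0.09370376037564926}
side {'fx': 416.25718521366684, 'fy': 416.25718521366684, 'cx': 320.9892758622084, 'cy': 205.59129667384835, 'R': array([[-0.78456601, -0.6197402 ,  0.01944883],
       [-0.2943945 ,  0.34471904, -0.89134767],
       [ 0.5456996 , -0.70504671, -0.45290295]]), 't': array([0.41503204, 0.17877315, 0.80196206])}
top {'fx': 459.30025768861464, 'fy': 459.30025768861464, 'cx': 322.4291456122328, 'cy': 198.91040416966592, 'R': array([[ 0.02445487, -0.99961078,  0.01342557],
       [-0.9886985 , -0.0261705 , -0.14761566],
       [ 0.14790956, -0.00966392, -0.98895367]]), 't': array([-0.01215467,  0.52072673,  0.89873665])}
wrist {'fx': 342.94592565235916, 'fy': 342.94592565235916, 'cx': 318.60288073400443, 'cy': 197.68681927121767, 'R': array([[ 0.31909623, -0.9477214 , -0.00132108],
       [-0.91876172, -0.30968691,  0.24488961],
       [-0.23249625, -0.07692959, -0.96955007]]), 't': array([-0.54822449, -0.02373191,  0.39101098])}
```

View pics/top0.png

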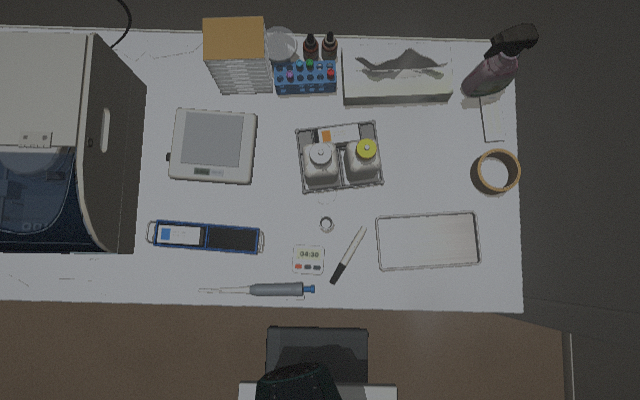

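View pics/side0.png

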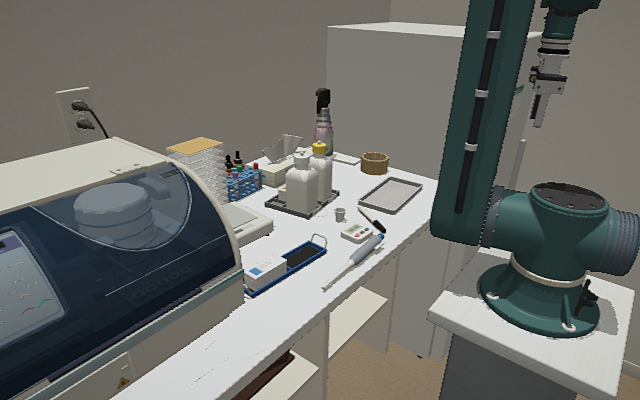

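View pics/wrist0.png

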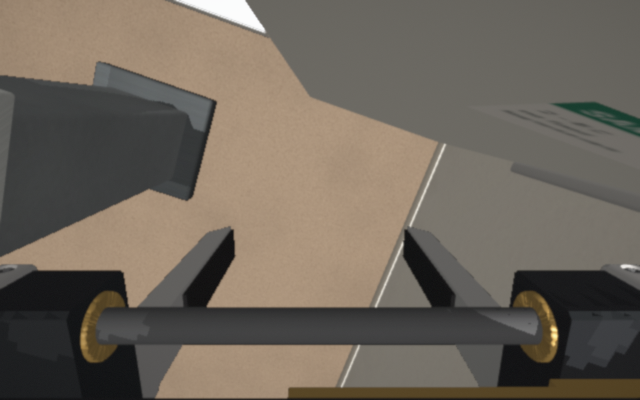

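```bash
cat > h.py <<'E'
import numpy as np,cv2
from bench import robot
def w(name,px,z,ci=None):
    ci=ci or robot.camera_info(name)
    px=np.atleast_2d(px).astype(float)
    r=np.c_[(px[:,0]-ci['cx'])/ci['fx'],(px[:,1]-ci['cy'])/ci['fy'],np.ones(len(px))]
    d=r@ci['R']; o=-ci['R'].T@ci['t']
    return o+d*((z-o[2])/d[:,2])[:,None]
def pix(name,X,ci=None):
    ci=ci or robot.camera_info(name)
    c=np.atleast_2d(X)@ci['R'].T+ci['t']
    return np.c_[c[:,0]/c[:,2]*ci['fx']+ci['cx'],c[:,1]/c[:,2]*ci['fy']+ci['cy']]
def crop(p,x0,y0,x1,y1,s,f):
    im=cv2.resize(p[y0:y1,x0:x1,::-1],None,fx=s,fy=s,interpolation=cv2.INTER_CUBIC)
    cv2.imwrite(f,im)
E
python3 - <<'E'
from h import *
p=np.load('pics/top0.npz')['p']
crop(p,285,110,395,200,7,'pics/c_st.png')
crop(p,140,205,280,265,5,'pics/c_ca.png')
crop(p,365,200,495,280,6,'pics/c_tr.png')
E
```

```text
(no output)
```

View pics/c_st.png

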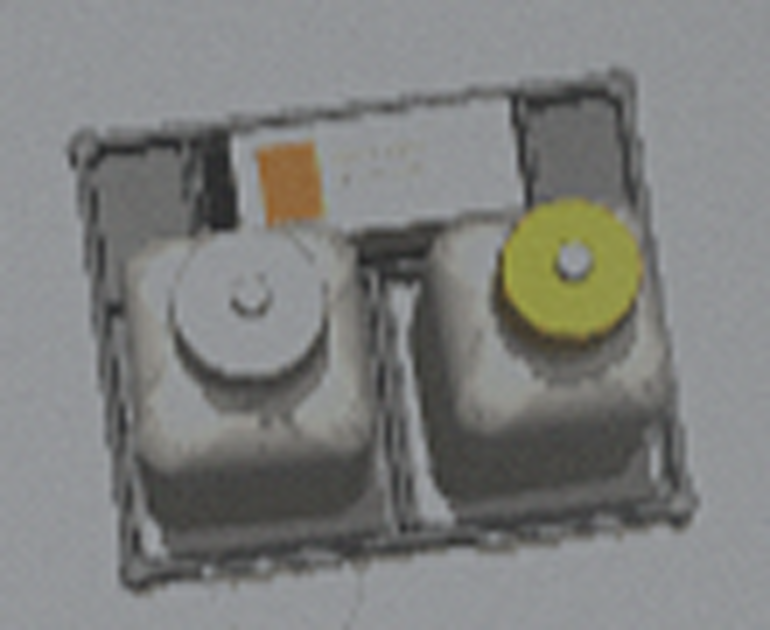

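View pics/c_ca.png

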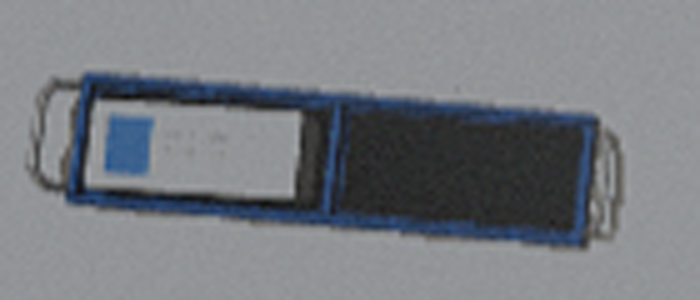

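View pics/c_tr.png

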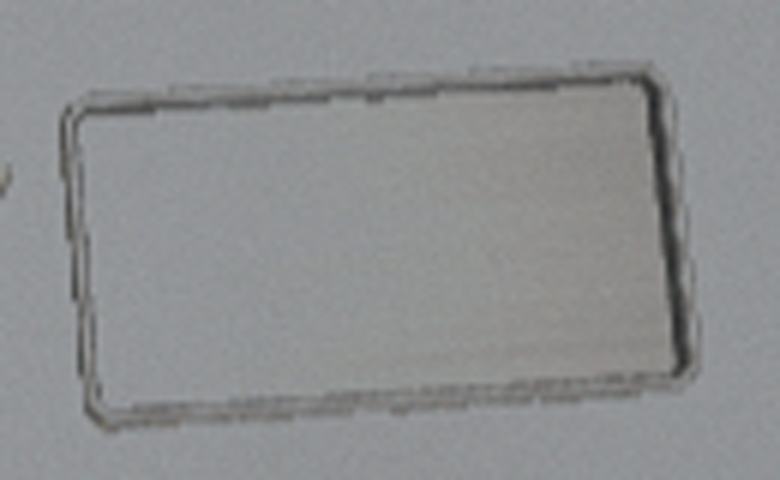

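```bash
cat > fit.py <<'E'
from h import *
def rect(name,pts,z,lx,ly,ci=None):
    # pts order: (+x,+y),(+x,-y),(-x,-y),(-x,+y)
    W=w(name,pts,z,ci)[:,:2]
    L=np.array([[1,1],[1,-1],[-1,-1],[-1,1]])*[lx/2,ly/2]
    c=W.mean(0); A=(W-c).T@L
    th=np.arctan2(A[1,0]-A[0,1],A[0,0]+A[1,1])
    R=np.array([[np.cos(th),-np.sin(th)],[np.sin(th),np.cos(th)]])
    res=W-c-L@R.T
    return c,th,np.abs(res).max()
E
python3 - <<'E'
from fit import *
def o(p,x0,y0,s): return (np.array(p)+.5)/s-.5+[x0,y0]
print('st',rect('top',o([(82,138),(622,78),(685,512),(133,580)],285,110,7),.015,.138,.172))
print('ob',rect('top',o([(230,140),(512,97),(525,205),(245,248)],285,110,7),.037,.035,.085))
print('ca',rect('top',o([(86,74),(597,118),(584,246),(68,203)],140,205,5),.012,.055,.214))
print('bb',rect('top',o([(97,98),(302,112),(297,203),(88,188)],140,205,5),.035,.035,.085))
print('tr',rect('top',o([(66,100),(655,68),(695,378),(100,427)],365,200,6),.016,.108,.208))
print('w',w('top',o([(250,304)],285,110,7),.154))
print('y',w('top',o([(571,269)],285,110,7),.160))
# depth check
E
```

```text
st (array([ 0.6175689 , -0.03204157]), np.float64(0.14652581932948436), np.float64(0.00262017901196826))
ob (array([ 0.65873345, -0.02935777]), np.float64(0.179210415786847), np.float64(0.0009672082085431383))
ca (array([0.43975784, 0.23882364]), np.float64(-0.05905254282978608), np.float64(0.0010312620152520893))
bb (array([0.44093668, 0.28894494]), np.float64(-0.03877140204509433), np.float64(0.0015332071851028375))
tr (array([ 0.44429531, -0.21937773]), np.float64(0.09599895939213494), np.float64(0.0026167261605739706))
w [[0.58771513 0.00817727 0.154     ]]
y [[ 0.59777042 -0.07437767  0.16      ]]
```

```bash
python3 - <<'E'
from h import *
d=np.load('pics/top0.npz')['d']; ci=robot.camera_info('top')
v,u=np.mgrid[0:400,0:640]
c=np.stack([(u-ci['cx'])/ci['fx']*d,(v-ci['cy'])/ci['fy']*d,d],-1)
X=(c-ci['t'])@ci['R']; ok=d>0
np.set_printoptions(linewidth=200,precision=0,suppress=True)
print('cols y .12..-.24, rows x .52...')
for x in np.arange(.36,.86,.02):
    r=[]
    for y in np.arange(.14,-.32,-.02):
        m=ok&(abs(X[...,0]-x)<.01)&(abs(X[...,1]-y)<.01)
        r.append(int(1000*X[...,2][m].max()) if m.any() else -9)
    print(round(x,2),r)
E
```

```text
cols y .12..-.24, rows x .52...
0.36 [3, 3, 4, 2, 24, 26, 3, 5, 17, 15, 3, 5, 4, 4, 5, 4, 4, 4, 4, 4, 3, 4, 4]
0.38 [4, 4, 4, 5, 18, 19, 19, 18, 14, 19, 4, 3, 3, 18, 20, 20, 20, 17, 18, 3, 4, 5, 5]
0.4 [15, 5, 3, 4, 17, 19, 17, 18, 3, 18, 19, 4, 3, 19, 5, 7, 13, 17, 17, 19, 18, 16, 17]
0.42 [22, 35, 4, 3, 17, 19, 19, 17, 3, 13, 19, 16, 5, 18, 7, 7, 7, 6, 5, 6, 6, 7, 7]
0.44 [14, 35, 3, 5, 4, 3, 3, 3, 4, 3, 18, 18, 4, 18, 6, 6, 7, 7, 7, 6, 6, 6, 6]
0.46 [15, 32, 3, 3, 3, 3, 3, 31, 31, 4, 11, 18, 11, 17, 6, 6, 5, 6, 5, 6, 6, 6, 6]
0.48 [5, 4, 4, 6, 3, 4, 4, 33, 33, 4, 4, 10, 6, 17, 16, 6, 6, 6, 7, 6, 7, 7, 6]
0.5 [5, 4, 4, 5, 3, 5, 5, 6, 5, 4, 5, 3, 2, 17, 19, 18, 18, 19, 19, 18, 17, 18, 19]
0.52 [3, 4, 3, 4, 3, 4, 4, 5, 3, 5, 4, 4, 4, 3, 4, 3, 4, 3, 4, 4, 5, 3, 3]
0.54 [4, 4, 3, 2, 3, 18, 17, 16, 18, 9, 3, 4, 4, 5, 3, 4, 4, 4, 3, 4, 3, 5, 4]
0.56 [3, 3, 5, 4, 3, 116, 153, 153, 116, 103, 118, 113, 17, 17, 3, 4, 3, 5, 4, 4, 3, 4, 3]
0.58 [40, 4, 3, 4, 3, 119, 162, 165, 152, 115, 162, 162, 144, 17, 5, 3, 3, 3, 4, 3, 4, 3, 3]
0.6 [42, 3, 5, 4, 17, 121, 162, 163, 150, 121, 162, 168, 160, 1
[... 437 characters left out ...]
3, 4, 4, 4, 3, 3, 3, 4]
0.72 [4, 6, 4, 2, 5, 5, 4, 4, 3, 4, 3, 3, 5, 3, 4, 3, 5, 5, 4, 3, 5, 2, 5]
0.74 [3, 5, 3, 3, 4, 5, 3, 3, 5, 54, 56, 56, 54, 55, 54, 54, 54, 55, 53, 50, 10, 3, 4]
0.76 [179, 178, 58, 81, 80, 59, 60, 57, 58, 55, 56, 55, 54, 54, 54, 54, 54, 55, 54, 54, 53, 244, 246]
0.78 [178, 178, 58, 81, 80, 70, 59, 81, 80, 54, 54, 111, 119, 120, 55, 55, 54, 56, 103, 97, 54, 244, 246]
0.8 [179, 179, 86, 83, 81, 81, 81, 58, 59, 56, 101, 108, 80, 111, 125, 124, 121, 115, 109, 96, 54, 4, 244]
0.82 [178, 178, 86, 85, 85, 56, 57, 57, 58, 55, 57, 55, 55, 54, 53, 124, 112, -9, 53, 54, 54, 4, 7]
0.84 [177, 176, 86, 86, 85, 101, 96, 104, 81, 55, 54, 55, 54, 55, 55, 56, 53, 55, 54, 54, 54, 4, 3]
```

Emit:
step_arm --commands '[{"xyz": [0.02, 0.22, 0.15], "twist": [0, 0, 20]}, {"xyz": [0.02, 0.22, 0.15], "twist": [0, 0, 20]}, {"xyz": [0.02, 0.22, 0.15], "twist": [0, 0, 20]}, {"xyz": [0.02, 0.22, 0.15], "twist": [0, 0, 20]}, {"xyz": [0.02, 0.22, 0.15], "twist": [0, 0, 20]}, {"xyz": [0.02, 0.22, 0.15], "twist": [0, 0, 20]}, {"xyz": [0.02, 0.22, 0.15], "twist": [0, 0, 20]}, {"xyz": [0.02, 0.22, 0.15], "twist": [0, 0, 20]}]' --fingers 0

```text
time: 0.82
tool_pos: [0.1971, -0.2996, 0.3674]
ee_rot: [-1.573, -0.008, -0.892]
wrist_force: [0.1, -1.3, 0.5]
width: 0.0937
```

Emit:
step_arm --commands '[{"xyz": [0.4, 0.226, -0.06], "twist": [0, 0, 59.7]}, {"xyz": [0.4, 0.226, -0.06], "twist": [0, 0, 59.7]}, {"xyz": [0.4, 0.226, -0.06], "twist": [0, 0, 59.7]}, {"xyz": [0.4, 0.226, -0.06], "twist": [0, 0, 59.7]}, {"xyz": [0.4, 0.226, -0.06], "twist": [0, 0, 59.7]}, {"xyz": [0.4, 0.226, -0.06], "twist": [0, 0, 59.7]}, {"xyz": [0.4, 0.226, -0.06], "twist": [0, 0, 59.7]}, {"xyz": [0.4, 0.226, -0.06], "twist": [0, 0, 59.7]}, {"xyz": [0.4, 0.226, -0.06], "twist": [0, 0, 59.7]}, {"xyz": [0.4, 0.226, -0.06], "twist": [0, 0, 59.7]}, {"xyz": [0.4, 0.226, -0.06], "twist": [0, 0, 59.7]}, {"xyz": [0.4, 0.226, -0.06], "twist": [0, 0, 59.7]}]'

```text
time: 1.82
tool_pos: [0.6007, -0.0723, 0.2947]
ee_rot: [-1.566, 0.009, 0.151]
wrist_force: [-2.0, -1.1, -0.5]
width: 0.0941
```

Emit:
step_arm --commands '[{"xyz": [0, 0, 0], "twist": [0, 0, 0]}, {"xyz": [0, 0, 0], "twist": [0, 0, 0]}, {"xyz": [0, 0, 0], "twist": [0, 0, 0]}]'

```text
time: 2.07
tool_pos: [0.5959, -0.0763, 0.3032]
ee_rot: [-1.571, 0.001, 0.145]
wrist_force: [-1.0, -1.8, -0.9]
width: 0.0939
```

```bash
cat > snap.py <<'E'
from h import *
import sys
n,t=sys.argv[1:3]
o=robot.get_obs(); print({k:np.round(o[k],4) for k in ['time','tool_pos','ee_rot','wrist_force','width']})
ci=robot.camera_info(n); p,d=robot.snapshot(n)
cv2.imwrite(f'pics/{t}.png',p[:,:,::-1]); np.savez(f'pics/{t}.npz',p=p,d=d,ci=ci)
E
python3 snap.py wrist w1
```

```text
{'time': np.float64(2.0667), 'tool_pos': array([ 0.5959, -0.0763,  0.3032]), 'ee_rot': array([-1.5711e+00,  8.0000e-04,  1.4530e-01]), 'wrist_force': array([-1.0077, -1.7687, -0.8608]), 'width': np.float64(0.0939)}
```

View pics/w1.png

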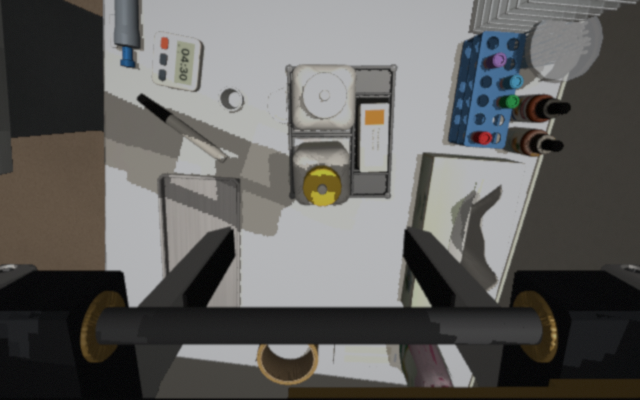

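```bash
python3 - <<'E'
from h import *
p=np.load('pics/w1.npz')['p']
crop(p,275,55,405,215,4,'pics/c_w1.png')
E
```

```text
(no output)
```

View pics/c_w1.png

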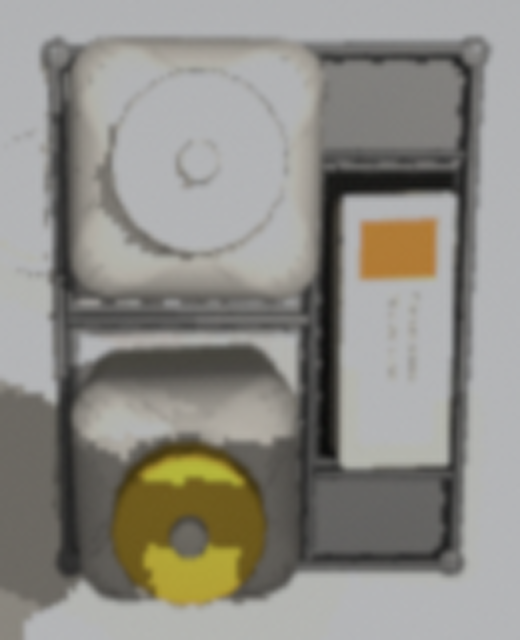

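```bash
python3 - <<'E'
from fit import *
f=np.load('pics/w1.npz',allow_pickle=True); ci=f['ci'].item()
def o(p): return (np.array(p)+.5)/4-.5+[275,55]
print('st',rect('wrist',o([(482,45),(455,570),(62,570),(50,45)]),.015,.138,.172,ci))
print('ob',rect('wrist',o([(455,192),(447,468),(340,468),(340,195)]),.037,.035,.085,ci))
print('w',w('wrist',o([(200,160)]),.154,ci))
print('y',w('wrist',o([(189,527)]),.160,ci))
E
```

```text
st (array([ 0.61853614, -0.03109781]), np.float64(0.1439219451374851), np.float64(0.0011278484551591889))
ob (array([ 0.65930613, -0.02825179]), np.float64(0.16633782916298126), np.float64(0.0006716008226607395))
w [[0.58930949 0.0097407  0.154     ]]
y [[ 0.59883979 -0.07259062  0.16      ]]
```

Emit:
step_arm --commands '[{"xyz": [0.0025, 0.003, -0.03]}, {"xyz": [0.0025, 0.003, -0.06]}, {"xyz": [0.0025, 0.003, -0.09]}, {"xyz": [0.0025, 0.003, -0.115]}, {"xyz": [0.0025, 0.003, -0.135]}, {"xyz": [0.0025, 0.003, -0.145]}, {"xyz": [0.0025, 0.003, -0.151]}, {"xyz": [0.0025, 0.003, -0.151]}, {"xyz": [0.0025, 0.003, -0.151]}]' --fingers 0

```text
validation failed for argument at $.co...
```

Twist seems to be required.

Emit:
step_arm --commands '[{"xyz": [0.0025, 0.003, -0.03], "twist": [0, 0, 0]}, {"xyz": [0.0025, 0.003, -0.06], "twist": [0, 0, 0]}, {"xyz": [0.0025, 0.003, -0.09], "twist": [0, 0, 0]}, {"xyz": [0.0025, 0.003, -0.115], "twist": [0, 0, 0]}, {"xyz": [0.0025, 0.003, -0.135], "twist": [0, 0, 0]}, {"xyz": [0.0025, 0.003, -0.145], "twist": [0, 0, 0]}, {"xyz": [0.0025, 0.003, -0.151], "twist": [0, 0, 0]}, {"xyz": [0.0025, 0.003, -0.151], "twist": [0, 0, 0]}, {"xyz": [0.0025, 0.003, -0.151], "twist": [0, 0, 0]}]' --fingers 0

```text
time: 2.87
tool_pos: [0.5995, -0.0725, 0.1543]
ee_rot: [-1.572, -0.003, 0.146]
wrist_force: [0.5, 0.3, 1.0]
width: 0.094
```

```bash
python3 snap.py wrist w2; python3 snap.py side s2;python3 -c "
from h import *
crop(np.load('pics/s2.npz')['p'],230,120,430,240,4,'pics/c_s2.png')"
```

```text
{'time': np.float64(2.8667), 'tool_pos': array([ 0.5995, -0.0725,  0.1543]), 'ee_rot': array([-1.5718, -0.0027,  0.1463]), 'wrist_force': array([0.508 , 0.326 , 0.9884]), 'width': np.float64(0.094)}
{'time': np.float64(2.9167), 'tool_pos': array([ 0.5999, -0.0724,  0.1547]), 'ee_rot': array([-1.5721, -0.0036,  0.1466]), 'wrist_force': array([0.2001, 0.1338, 0.0942]), 'width': np.float64(0.094)}
```

View pics/w2.png

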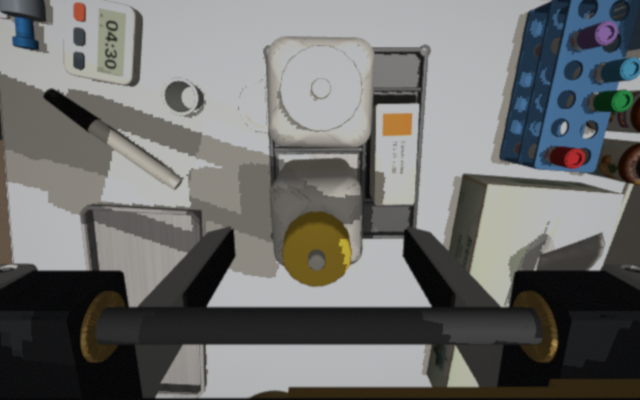

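View pics/c_s2.png

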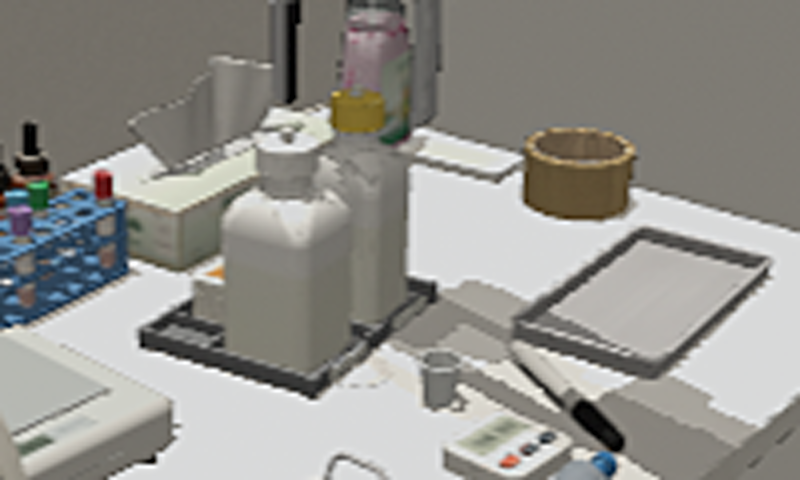

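```bash
python3 - <<'E'
from h import *
ci=np.load('pics/w2.npz',allow_pickle=True)['ci'].item()
print(pix('wrist',[[.5995,-.0725,.160]],ci), w('wrist',[[317,248]],.160,ci))
E
```

```text
[[318.0076647  253.75940265]] [[ 0.5985219  -0.06939253  0.16      ]]
```

Emit:
step_arm --commands '[{"xyz": [0, 0, -0.002], "twist": [0, 0, 0]}, {"xyz": [0, 0, -0.002], "twist": [0, 0, 0]}, {"xyz": [0, 0, -0.002], "twist": [0, 0, 0]}]'

```text
time: 3.22
tool_pos: [0.5993, -0.0719, 0.151]
ee_rot: [-1.571, -0.001, 0.147]
wrist_force: [-0.2, -0.7, -0.0]
width: 0.0938
```

Emit:
step_arm --commands '[{"xyz": [0, 0.001, 0], "twist": [0, 0, 0]}, {"xyz": [0, 0.001, 0], "twist": [0, 0, 0]}, {"xyz": [0, 0.001, 0], "twist": [0, 0, 0]}, {"xyz": [0, 0.001, 0], "twist": [0, 0, 0]}, {"xyz": [0, 0.001, 0], "twist": [0, 0, 0]}, {"xyz": [0, 0.001, 0], "twist": [0, 0, 0]}, {"xyz": [0, 0.001, 0], "twist": [0, 0, 0]}, {"xyz": [0, 0.001, 0], "twist": [0, 0, 0]}, {"xyz": [0, 0.001, 0], "twist": [0, 0, 0]}, {"xyz": [0, 0.001, 0], "twist": [0, 0, 0]}]' --fingers 255

```text
time: 4.05
tool_pos: [0.5988, -0.0709, 0.1505]
ee_rot: [-1.571, 0.0, 0.147]
wrist_force: [-0.6, 1.2, -0.0]
width: 0.0376
```

Emit:
step_arm --commands '[{"xyz": [0, 0, 0], "twist": [0, 0, 0]}, {"xyz": [0, 0, 0], "twist": [0, 0, 0]}, {"xyz": [0, 0, 0], "twist": [0, 0, 0]}]'

```text
time: 4.3
tool_pos: [0.5989, -0.0709, 0.1505]
ee_rot: [-1.571, 0.0, 0.147]
wrist_force: [-1.5, 0.6, 0.7]
width: 0.0379
```

Emit:
step_arm --commands '[{"xyz": [0, 0, 0.003], "twist": [0, 0, 0]}, {"xyz": [0, 0, 0.008], "twist": [0, 0, 0]}, {"xyz": [0, 0, 0.015], "twist": [0, 0, 0]}, {"xyz": [0, 0, 0.025], "twist": [0, 0, 0]}, {"xyz": [0, 0, 0.037], "twist": [0, 0, 0]}, {"xyz": [0, 0, 0.05], "twist": [0, 0, 0]}, {"xyz": [0, 0, 0.062], "twist": [0, 0, 0]}, {"xyz": [0, 0, 0.072], "twist": [0, 0, 0]}, {"xyz": [0, 0, 0.078], "twist": [0, 0, 0]}, {"xyz": [0, 0, 0.08], "twist": [0, 0, 0]}, {"xyz": [0, 0, 0.08], "twist": [0, 0, 0]}]'

```text
time: 5.22
tool_pos: [0.5993, -0.071, 0.2314]
ee_rot: [-1.571, -0.001, 0.147]
wrist_force: [0.6, -0.7, -4.4]
width: 0.0374
```

```bash
python3 snap.py side s3;python3 -c "
from h import *
crop(np.load('pics/s3.npz')['p'],230,80,430,220,4,'pics/c_s3.png')"
```

```text
{'time': np.float64(5.2167), 'tool_pos': array([ 0.5993, -0.071 ,  0.2314]), 'ee_rot': array([-1.5713e+00, -1.4000e-03,  1.4700e-01]), 'wrist_force': array([ 0.551 , -0.7019, -4.3977]), 'width': np.float64(0.0374)}
```

View pics/c_s3.png

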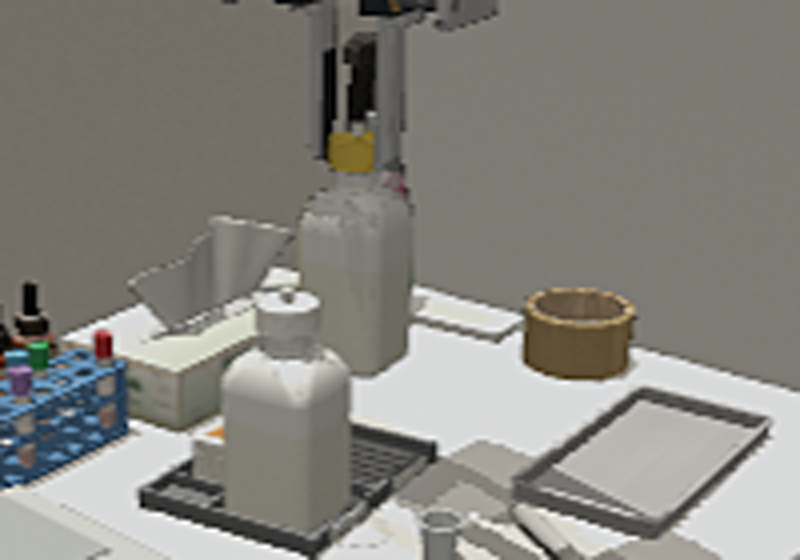

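Emit:
step_arm --commands '[{"xyz": [-0.004, -0.005, 0], "twist": [0, 0, 0]}, {"xyz": [-0.012, -0.016, 0], "twist": [0, 0, -0.3]}, {"xyz": [-0.025, -0.033, 0], "twist": [0, 0, -0.6]}, {"xyz": [-0.042, -0.055, 0], "twist": [0, 0, -1]}, {"xyz": [-0.062, -0.081, 0], "twist": [0, 0, -1.4]}, {"xyz": [-0.082, -0.107, 0], "twist": [0, 0, -1.8]}, {"xyz": [-0.102, -0.133, 0], "twist": [0, 0, -2.2]}, {"xyz": [-0.12, -0.157, 0], "twist": [0, 0, -2.5]}, {"xyz": [-0.135, -0.176, 0], "twist": [0, 0, -2.9]}, {"xyz": [-0.145, -0.189, 0], "twist": [0, 0, -2.9]}, {"xyz": [-0.149, -0.195, 0], "twist": [0, 0, -2.9]}, {"xyz": [-0.15, -0.196, 0], "twist": [0, 0, -2.9]}]'

```text
time: 6.27
tool_pos: [0.4475, -0.2683, 0.2301]
ee_rot: [-1.571, 0.001, 0.093]
wrist_force: [-0.5, 0.4, -5.5]
width: 0.0378
```

```bash
python3 snap.py wrist w4;python3 snap.py top t4
```

```text
{'time': np.float64(6.2667), 'tool_pos': array([ 0.4475, -0.2683,  0.2301]), 'ee_rot': array([-1.5708e+00,  8.0000e-04,  9.3200e-02]), 'wrist_force': array([-0.4956,  0.376 , -5.5197]), 'width': np.float64(0.0378)}
{'time': np.float64(6.3167), 'tool_pos': array([ 0.4481, -0.2675,  0.2302]), 'ee_rot': array([-1.5701e+00,  3.0000e-04,  9.4400e-02]), 'wrist_force': array([ 0.5028,  0.7995, -5.0243]), 'width': np.float64(0.0377)}
```

View pics/w4.png

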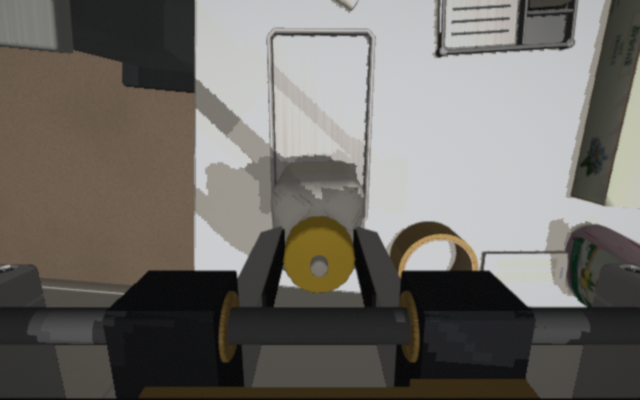

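View pics/t4.png

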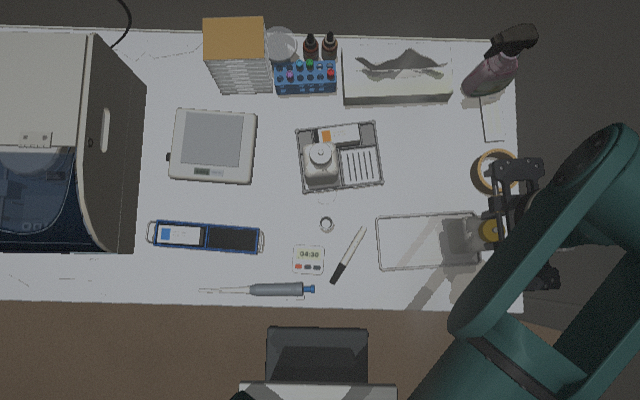

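```bash
python3 - <<'E'
from h import *
ci=np.load('pics/w4.npz',allow_pickle=True)['ci'].item()
W=w('wrist',[[267,29],[376,30],[273,180],[368,200]],.016,ci);print(W)
c=(W[0]+W[1])/2; d=W[1]-W[0]; print(c,np.hypot(*d[:2]),np.arctan2(d[1],d[0]))
d/=np.linalg.norm(d); n=np.array([-d[1],d[0],0]); print('centre',c-n*.104)
E
```

```text
[[ 0.38072307 -0.11991337  0.016     ]
 [ 0.49282184 -0.11061353  0.016     ]
 [ 0.39615861 -0.2777897   0.016     ]
 [ 0.50750734 -0.29138808  0.016     ]]
[ 0.43677246 -0.11526345  0.016     ] 0.11248386844131743 0.08277164686927595
centre [ 0.44537088 -0.21890739  0.016     ]
```

Emit:
step_arm --commands '[{"xyz": [0, 0, -0.004], "twist": [0, 0, 0]}, {"xyz": [0, 0, -0.012], "twist": [0, 0, 0]}, {"xyz": [0, 0, -0.024], "twist": [0, 0, 0]}, {"xyz": [0, 0, -0.038], "twist": [0, 0, 0]}, {"xyz": [0, 0, -0.052], "twist": [0, 0, 0]}, {"xyz": [0, 0, -0.064], "twist": [0, 0, 0]}, {"xyz": [0, 0, -0.073], "twist": [0, 0, 0]}, {"xyz": [0, 0, -0.078], "twist": [0, 0, 0]}, {"xyz": [0, 0, -0.08], "twist": [0, 0, 0]}, {"xyz": [0, 0, -0.081], "twist": [0, 0, 0]}, {"xyz": [0, 0, -0.0815], "twist": [0, 0, 0]}, {"xyz": [0, 0, -0.0815], "twist": [0, 0, 0]}]'

```text
time: 7.37
tool_pos: [0.4495, -0.2672, 0.1498]
ee_rot: [-1.572, -0.001, 0.096]
wrist_force: [-0.2, -0.2, -3.8]
width: 0.0377
```

Emit:
step_arm --commands '[{"xyz": [0, 0, -0.0005], "twist": [0, 0, 0]}, {"xyz": [0, 0, -0.0005], "twist": [0, 0, 0]}, {"xyz": [0, 0, -0.0005], "twist": [0, 0, 0]}]'

```text
time: 7.62
tool_pos: [0.4492, -0.267, 0.1489]
ee_rot: [-1.571, -0.001, 0.096]
wrist_force: [-0.8, -0.4, -4.8]
width: 0.0376
```

Emit:
step_arm --commands '[{"xyz": [0, 0, -0.0005], "twist": [0, 0, 0]}, {"xyz": [0, 0, -0.001], "twist": [0, 0, 0]}, {"xyz": [0, 0, -0.001], "twist": [0, 0, 0]}, {"xyz": [0, 0, -0.001], "twist": [0, 0, 0]}]'

```text
time: 7.95
tool_pos: [0.4492, -0.2671, 0.1479]
ee_rot: [-1.571, -0.0, 0.096]
wrist_force: [-1.3, 0.2, -2.6]
width: 0.0375
```

Emit:
step_arm --commands '[{"xyz": [0, 0, -0.0005], "twist": [0, 0, 0]}, {"xyz": [0, 0, -0.0005], "twist": [0, 0, 0]}, {"xyz": [0, 0, -0.0005], "twist": [0, 0, 0]}]'

```text
time: 8.2
tool_pos: [0.4492, -0.2672, 0.1479]
ee_rot: [-1.572, -0.001, 0.096]
wrist_force: [-1.5, 0.6, 1.9]
width: 0.0376
```

Emit:
step_arm --commands '[{"xyz": [0, 0, 0], "twist": [0, 0, 0]}, {"xyz": [0, 0, 0], "twist": [0, 0, 0]}, {"xyz": [0, 0, 0], "twist": [0, 0, 0]}, {"xyz": [0, 0, 0], "twist": [0, 0, 0]}, {"xyz": [0, 0, 0], "twist": [0, 0, 0]}, {"xyz": [0, 0, 0], "twist": [0, 0, 0]}, {"xyz": [0, 0, 0], "twist": [0, 0, 0]}, {"xyz": [0, 0, 0], "twist": [0, 0, 0]}]' --fingers 0

```text
time: 8.87
tool_pos: [0.4491, -0.2669, 0.147]
ee_rot: [-1.571, -0.0, 0.096]
wrist_force: [0.6, -0.4, -0.3]
width: 0.0872
```

Emit:
step_arm --commands '[{"xyz": [0, 0, 0.01], "twist": [0, 0, 0]}, {"xyz": [0, 0, 0.03], "twist": [0, 0, 0]}, {"xyz": [0, 0, 0.06], "twist": [0, 0, 0]}, {"xyz": [0.01, 0.02, 0.08], "twist": [0, 0, 0]}, {"xyz": [0.14, 0.276, 0.1], "twist": [0, 0, 2.9]}, {"xyz": [0.14, 0.276, 0.1], "twist": [0, 0, 2.9]}, {"xyz": [0.14, 0.276, 0.1], "twist": [0, 0, 2.9]}, {"xyz": [0.14, 0.276, 0.1], "twist": [0, 0, 2.9]}, {"xyz": [0.14, 0.276, 0.1], "twist": [0, 0, 2.9]}, {"xyz": [0.14, 0.276, 0.1], "twist": [0, 0, 2.9]}, {"xyz": [0.14, 0.276, 0.1], "twist": [0, 0, 2.9]}, {"xyz": [0.14, 0.276, 0.1], "twist": [0, 0, 2.9]}]' --fingers 0

```text
time: 9.87
tool_pos: [0.5911, 0.0154, 0.2477]
ee_rot: [-1.568, -0.003, 0.155]
wrist_force: [-0.2, -0.8, -0.4]
width: 0.0941
```

Emit:
step_arm --commands '[{"xyz": [0, 0, 0], "twist": [0, 0, 0]}, {"xyz": [0, 0, -0.04], "twist": [0, 0, 0]}, {"xyz": [0, 0, -0.04], "twist": [0, 0, 0]}, {"xyz": [0, 0, -0.04], "twist": [0, 0, 0]}, {"xyz": [0, 0, -0.04], "twist": [0, 0, 0]}]'

```text
time: 10.28
tool_pos: [0.5892, 0.0078, 0.2084]
ee_rot: [-1.571, -0.001, 0.145]
wrist_force: [-0.0, 0.1, 1.1]
width: 0.0942
```

```bash
python3 snap.py wrist w5;python3 snap.py top t5
```

```text
{'time': np.float64(10.2833), 'tool_pos': array([0.5892, 0.0078, 0.2084]), 'ee_rot': array([-1.5713e+00, -1.0000e-03,  1.4520e-01]), 'wrist_force': array([-0.0254,  0.1275,  1.0668]), 'width': np.float64(0.0942)}
{'time': np.float64(10.3333), 'tool_pos': array([0.59  , 0.0079, 0.2097]), 'ee_rot': array([-1.5719, -0.0038,  0.1453]), 'wrist_force': array([ 0.0991, -0.006 , -0.0028]), 'width': np.float64(0.094)}
```

View pics/w5.png

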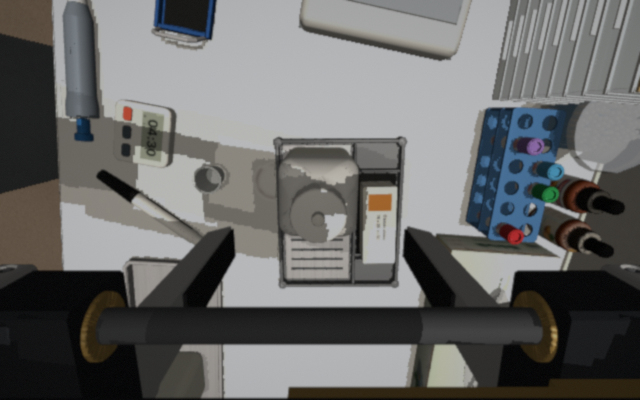

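View pics/t5.png

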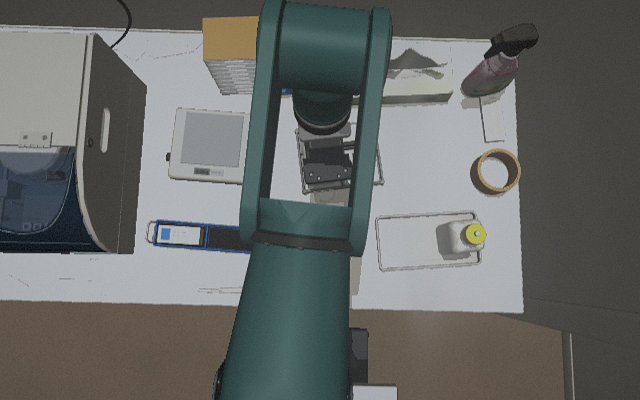

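```bash
python3 - <<'E'
from h import *
f=np.load('pics/w5.npz',allow_pickle=True);ci=f['ci'].item()
print(w('wrist',[[319,213]],.154,ci))
crop(f['p'],260,130,420,300,4,'pics/c_w5.png')
E
```

```text
[[0.58931207 0.01179952 0.154     ]]
```

View pics/c_w5.png

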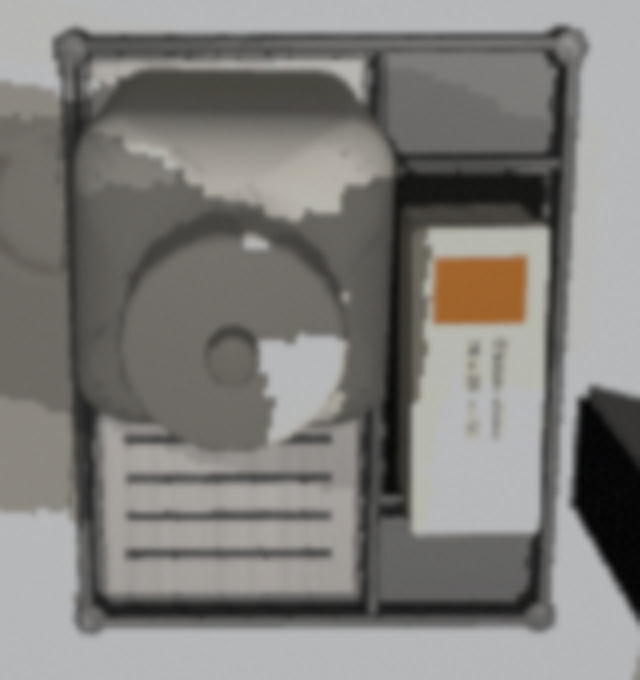

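Emit:
step_arm --commands '[{"xyz": [0, 0.002, -0.02], "twist": [0, 0, 0]}, {"xyz": [0, 0.002, -0.04], "twist": [0, 0, 0]}, {"xyz": [0, 0.002, -0.052], "twist": [0, 0, 0]}, {"xyz": [0, 0.002, -0.058], "twist": [0, 0, 0]}, {"xyz": [0, 0.002, -0.06], "twist": [0, 0, 0]}, {"xyz": [0, 0.002, -0.061], "twist": [0, 0, 0]}, {"xyz": [0, 0.002, -0.061], "twist": [0, 0, 0]}, {"xyz": [0, 0.002, -0.061], "twist": [0, 0, 0]}]'

```text
time: 11.05
tool_pos: [0.5898, 0.011, 0.1473]
ee_rot: [-1.571, -0.002, 0.147]
wrist_force: [-0.3, 0.2, 0.4]
width: 0.0942
```

Emit:
step_arm --commands '[{"xyz": [0, 0, 0], "twist": [0, 0, 0]}, {"xyz": [0, 0, 0], "twist": [0, 0, 0]}]'

```text
time: 11.22
tool_pos: [0.5894, 0.0111, 0.1468]
ee_rot: [-1.571, -0.001, 0.147]
wrist_force: [1.0, 0.2, 0.6]
width: 0.0939
```

Emit:
step_arm --commands '[{"xyz": [0, -0.001, 0], "twist": [0, 0, 0]}, {"xyz": [0, -0.001, 0], "twist": [0, 0, 0]}, {"xyz": [0, -0.001, 0], "twist": [0, 0, 0]}, {"xyz": [0, -0.001, 0], "twist": [0, 0, 0]}, {"xyz": [0, -0.001, 0], "twist": [0, 0, 0]}, {"xyz": [0, -0.001, 0], "twist": [0, 0, 0]}, {"xyz": [0, -0.001, 0], "twist": [0, 0, 0]}, {"xyz": [0, -0.001, 0], "twist": [0, 0, 0]}, {"xyz": [0, -0.001, 0], "twist": [0, 0, 0]}, {"xyz": [0, -0.001, 0], "twist": [0, 0, 0]}, {"xyz": [0, -0.001, 0], "twist": [0, 0, 0]}, {"xyz": [0, -0.001, 0], "twist": [0, 0, 0]}]' --fingers 255

```text
time: 12.22
tool_pos: [0.5889, 0.0101, 0.146]
ee_rot: [-1.571, 0.0, 0.147]
wrist_force: [-0.9, 0.2, 0.5]
width: 0.0408
```

Emit:
step_arm --commands '[{"xyz": [0, 0, 0.003], "twist": [0, 0, 0]}, {"xyz": [0, 0, 0.008], "twist": [0, 0, 0]}, {"xyz": [0, 0, 0.015], "twist": [0, 0, 0]}, {"xyz": [0, 0, 0.025], "twist": [0, 0, 0]}, {"xyz": [0, 0, 0.037], "twist": [0, 0, 0]}, {"xyz": [0, 0, 0.05], "twist": [0, 0, 0]}, {"xyz": [0, 0, 0.062], "twist": [0, 0, 0]}, {"xyz": [0, 0, 0.072], "twist": [0, 0, 0]}, {"xyz": [0, 0, 0.078], "twist": [0, 0, 0]}, {"xyz": [0, 0, 0.08], "twist": [0, 0, 0]}, {"xyz": [0, 0, 0.08], "twist": [0, 0, 0]}]'

```text
time: 13.13
tool_pos: [0.5893, 0.0101, 0.2268]
ee_rot: [-1.571, -0.001, 0.147]
wrist_force: [0.1, 0.1, -3.2]
width: 0.0409
```

```bash
python3 snap.py side s6;python3 -c "
from h import *
crop(np.load('pics/s6.npz')['p'],230,80,430,220,4,'pics/c_s6.png')"
```

```text
{'time': np.float64(13.1333), 'tool_pos': array([0.5893, 0.0101, 0.2268]), 'ee_rot': array([-1.5711e+00, -1.4000e-03,  1.4700e-01]), 'wrist_force': array([ 0.1077,  0.1107, -3.1669]), 'width': np.float64(0.0409)}
```

View pics/c_s6.png

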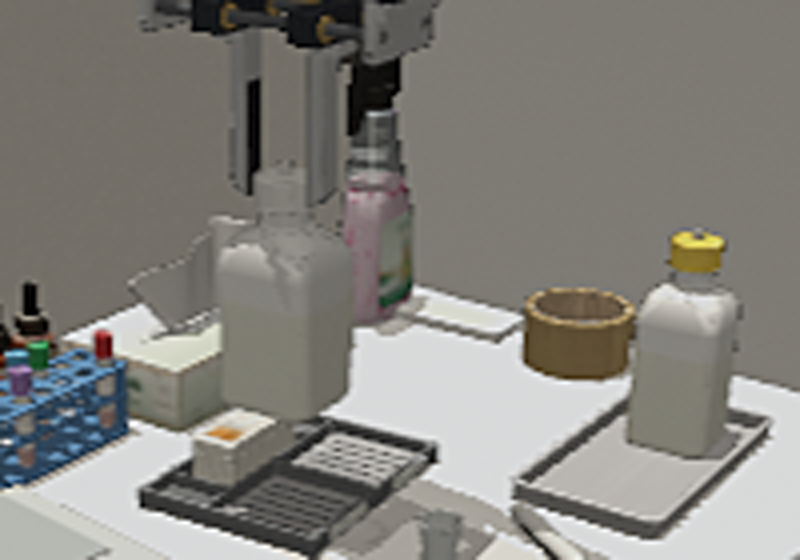

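Emit:
step_arm --commands '[{"xyz": [-0.004, -0.005, 0], "twist": [0, 0, 0]}, {"xyz": [-0.012, -0.015, 0], "twist": [0, 0, -0.3]}, {"xyz": [-0.025, -0.031, 0], "twist": [0, 0, -0.6]}, {"xyz": [-0.042, -0.051, 0], "twist": [0, 0, -1]}, {"xyz": [-0.062, -0.075, 0], "twist": [0, 0, -1.4]}, {"xyz": [-0.082, -0.1, 0], "twist": [0, 0, -1.8]}, {"xyz": [-0.102, -0.124, 0], "twist": [0, 0, -2.2]}, {"xyz": [-0.12, -0.146, 0], "twist": [0, 0, -2.5]}, {"xyz": [-0.135, -0.164, 0], "twist": [0, 0, -2.9]}, {"xyz": [-0.145, -0.176, 0], "twist": [0, 0, -2.9]}, {"xyz": [-0.149, -0.181, 0], "twist": [0, 0, -2.9]}, {"xyz": [-0.149, -0.182, 0], "twist": [0, 0, -2.9]}]'

```text
time: 14.18
tool_pos: [0.4386, -0.173, 0.2257]
ee_rot: [-1.571, 0.001, 0.094]
wrist_force: [-0.9, 0.2, -3.3]
width: 0.0407
```

Emit:
step_arm --commands '[{"xyz": [0, 0, -0.004], "twist": [0, 0, 0]}, {"xyz": [0, 0, -0.012], "twist": [0, 0, 0]}, {"xyz": [0, 0, -0.024], "twist": [0, 0, 0]}, {"xyz": [0, 0, -0.038], "twist": [0, 0, 0]}, {"xyz": [0, 0, -0.052], "twist": [0, 0, 0]}, {"xyz": [0, 0, -0.064], "twist": [0, 0, 0]}, {"xyz": [0, 0, -0.073], "twist": [0, 0, 0]}, {"xyz": [0, 0, -0.078], "twist": [0, 0, 0]}, {"xyz": [0, 0, -0.08], "twist": [0, 0, 0]}, {"xyz": [0, 0, -0.0815], "twist": [0, 0, 0]}, {"xyz": [0, 0, -0.0825], "twist": [0, 0, 0]}, {"xyz": [0, 0, -0.0825], "twist": [0, 0, 0]}]'

```text
time: 15.18
tool_pos: [0.4404, -0.1721, 0.1441]
ee_rot: [-1.571, -0.001, 0.096]
wrist_force: [-0.3, -0.3, -4.3]
width: 0.0408
```

Emit:
step_arm --commands '[{"xyz": [0, 0, -0.0003], "twist": [0, 0, 0]}, {"xyz": [0, 0, -0.0003], "twist": [0, 0, 0]}, {"xyz": [0, 0, -0.0003], "twist": [0, 0, 0]}]'

```text
time: 15.43
tool_pos: [0.4402, -0.172, 0.1436]
ee_rot: [-1.571, -0.001, 0.096]
wrist_force: [0.5, -0.6, -2.6]
width: 0.0405
```

Emit:
step_arm --commands '[{"xyz": [0, 0, -0.0006], "twist": [0, 0, 0]}, {"xyz": [0, 0, -0.0006], "twist": [0, 0, 0]}, {"xyz": [0, 0, -0.0006], "twist": [0, 0, 0]}]'

```text
time: 15.68
tool_pos: [0.4403, -0.1721, 0.1434]
ee_rot: [-1.572, -0.001, 0.096]
wrist_force: [-1.1, -1.1, 0.2]
width: 0.0408
```

Emit:
step_arm --commands '[{"xyz": [0, 0, 0], "twist": [0, 0, 0]}, {"xyz": [0, 0, 0], "twist": [0, 0, 0]}, {"xyz": [0, 0, 0], "twist": [0, 0, 0]}, {"xyz": [0, 0, 0], "twist": [0, 0, 0]}, {"xyz": [0, 0, 0], "twist": [0, 0, 0]}, {"xyz": [0, 0, 0], "twist": [0, 0, 0]}, {"xyz": [0, 0, 0], "twist": [0, 0, 0]}, {"xyz": [0, 0, 0], "twist": [0, 0, 0]}]' --fingers 0

```text
time: 16.35
tool_pos: [0.4401, -0.1719, 0.1426]
ee_rot: [-1.571, -0.0, 0.096]
wrist_force: [0.5, -0.3, 0.0]
width: 0.091
```

Emit:
step_arm --commands '[{"xyz": [0, 0, 0.01], "twist": [0, 0, 0]}, {"xyz": [0, 0, 0.03], "twist": [0, 0, 0]}, {"xyz": [0, 0, 0.06], "twist": [0, 0, 0]}, {"xyz": [0.02, 0.02, 0.08], "twist": [0, 0, 0]}, {"xyz": [0.219, 0.143, 0.08], "twist": [0, 0, 4]}, {"xyz": [0.219, 0.143, 0.08], "twist": [0, 0, 4]}, {"xyz": [0.219, 0.143, 0.08], "twist": [0, 0, 4]}, {"xyz": [0.219, 0.143, 0.08], "twist": [0, 0, 4]}, {"xyz": [0.219, 0.143, 0.08], "twist": [0, 0, 4]}, {"xyz": [0.219, 0.143, 0.08], "twist": [0, 0, 4]}, {"xyz": [0.219, 0.143, 0.08], "twist": [0, 0, 4]}, {"xyz": [0.219, 0.143, 0.08], "twist": [0, 0, 4]}]' --fingers 0

```text
time: 17.35
tool_pos: [0.6595, -0.0281, 0.2219]
ee_rot: [-1.571, 0.002, 0.168]
wrist_force: [-1.1, -0.2, 0.4]
width: 0.0941
```

Emit:
step_arm --commands '[{"xyz": [0, 0, -0.03], "twist": [0, 0, 0]}, {"xyz": [0, 0, -0.06], "twist": [0, 0, 0]}, {"xyz": [0, 0, -0.08], "twist": [0, 0, 0]}, {"xyz": [0, 0, -0.08], "twist": [0, 0, 0]}, {"xyz": [0, 0, -0.08], "twist": [0, 0, 0]}, {"xyz": [0, 0, -0.08], "twist": [0, 0, 0]}]'

```text
time: 17.85
tool_pos: [0.6594, -0.0298, 0.1452]
ee_rot: [-1.572, -0.003, 0.165]
wrist_force: [0.1, 0.4, 0.6]
width: 0.0942
```

```bash
python3 snap.py wrist w7;python3 snap.py top t7; python3 -c "
from h import *
crop(np.load('pics/w7.npz')['p'],240,150,440,310,4,'pics/c_w7.png')
crop(np.load('pics/t7.npz')['p'],360,190,500,280,5,'pics/c_t7.png')"
```

```text
{'time': np.float64(17.85), 'tool_pos': array([ 0.6594, -0.0298,  0.1452]), 'ee_rot': array([-1.5719, -0.0032,  0.1652]), 'wrist_force': array([0.0961, 0.4055, 0.5513]), 'width': np.float64(0.0942)}
{'time': np.float64(17.9), 'tool_pos': array([ 0.66  , -0.0297,  0.1459]), 'ee_rot': array([-1.5723, -0.0047,  0.1654]), 'wrist_force': array([-0.093 ,  0.0721, -0.1153]), 'width': np.float64(0.0943)}
```

View pics/c_w7.png

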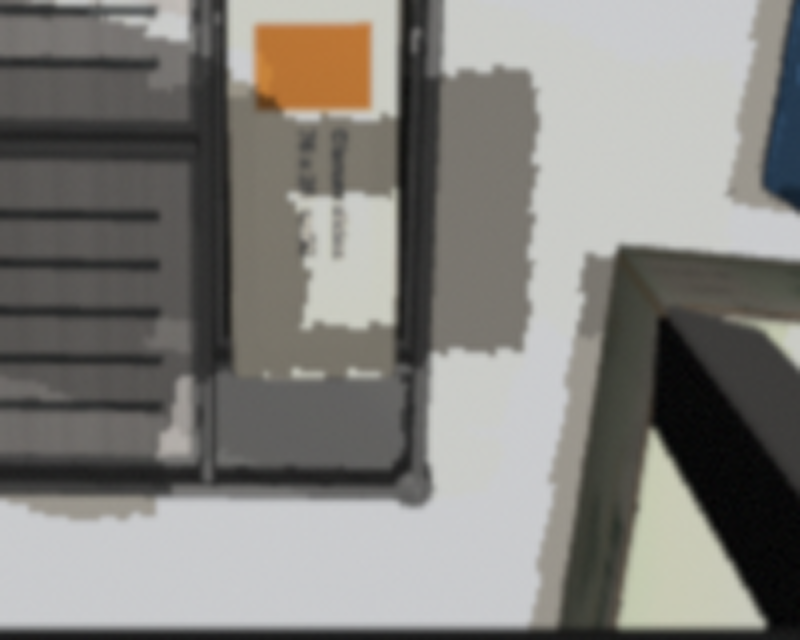

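View pics/c_t7.png

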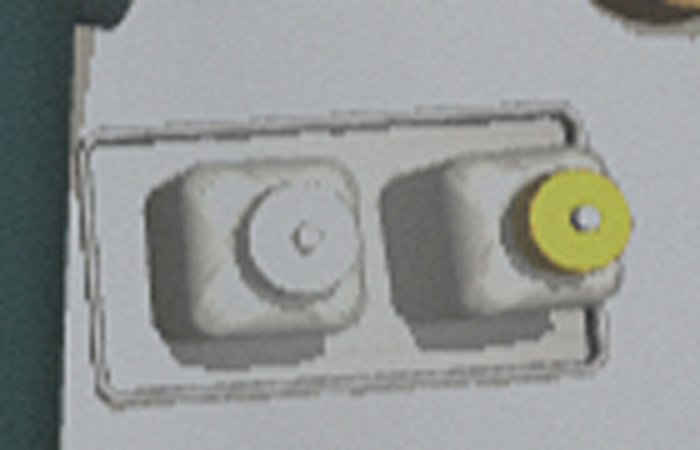

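```bash
python3 - <<'E'
from fit import *
f=np.load('pics/w7.npz',allow_pickle=True);ci=f['ci'].item()
a=lambda p:(np.array(p)+.5)/4-.5+[240,150]
W=w('wrist',a([[232,376],[397,374],[228,0],[402,0]]),.037,ci);print(W)
e=(W[0]+W[1])/2; th=.165
print(e+.0425*np.array([-np.sin(th),np.cos(th),0]), np.linalg.norm(W[1]-W[0]))
for i,j in((0,2),(1,3)):
    d=W[j]-W[i];print(np.arctan2(-d[0],d[1]))
E
```

```text
[[ 0.64869175 -0.07238043  0.037     ]
 [ 0.68410226 -0.06614074  0.037     ]
 [ 0.63584808  0.00823363  0.037     ]
 [ 0.67074264  0.01396141  0.037     ]]
[ 0.65941628 -0.0273378   0.037     ] 0.035956051882128685
0.15799508362588618
0.16526116796643467
```

Emit:
step_arm --commands '[{"xyz": [0, 0.0015, -0.03], "twist": [0, 0, 0]}, {"xyz": [0, 0.0015, -0.06], "twist": [0, 0, 0]}, {"xyz": [0, 0.0015, -0.085], "twist": [0, 0, 0]}, {"xyz": [0, 0.0015, -0.1], "twist": [0, 0, 0]}, {"xyz": [0, 0.0015, -0.11], "twist": [0, 0, 0]}, {"xyz": [0, 0.0015, -0.115], "twist": [0, 0, 0]}, {"xyz": [0, 0.0015, -0.117], "twist": [0, 0, 0]}, {"xyz": [0, 0.0015, -0.117], "twist": [0, 0, 0]}, {"xyz": [0, 0.0015, -0.117], "twist": [0, 0, 0]}, {"xyz": [0, 0.0015, -0.117], "twist": [0, 0, 0]}]'

```text
time: 18.78
tool_pos: [0.6602, -0.0275, 0.0275]
ee_rot: [-1.572, -0.003, 0.166]
wrist_force: [-0.9, 0.2, -0.7]
width: 0.094
```

Emit:
step_arm --commands '[{"xyz": [-0.0005, 0, 0], "twist": [0, 0, 0]}, {"xyz": [-0.0005, 0, 0], "twist": [0, 0, 0]}, {"xyz": [-0.0005, 0, 0], "twist": [0, 0, 0]}, {"xyz": [-0.0005, 0, 0], "twist": [0, 0, 0]}, {"xyz": [-0.0005, 0, 0], "twist": [0, 0, 0]}, {"xyz": [-0.0005, 0, 0], "twist": [0, 0, 0]}, {"xyz": [-0.0005, 0, 0], "twist": [0, 0, 0]}, {"xyz": [-0.0005, 0, 0], "twist": [0, 0, 0]}, {"xyz": [-0.0005, 0, 0], "twist": [0, 0, 0]}, {"xyz": [-0.0005, 0, 0], "twist": [0, 0, 0]}, {"xyz": [-0.0005, 0, 0], "twist": [0, 0, 0]}, {"xyz": [-0.0005, 0, 0], "twist": [0, 0, 0]}]' --fingers 255

```text
time: 19.78
tool_pos: [0.6586, -0.0274, 0.0256]
ee_rot: [-1.571, -0.0, 0.166]
wrist_force: [0.1, -0.0, -0.6]
width: 0.0351
```

Emit:
step_arm --commands '[{"xyz": [0, 0, 0.003], "twist": [0, 0, 0]}, {"xyz": [0, 0, 0.008], "twist": [0, 0, 0]}, {"xyz": [0, 0, 0.015], "twist": [0, 0, 0]}, {"xyz": [0, 0, 0.025], "twist": [0, 0, 0]}, {"xyz": [0, 0, 0.037], "twist": [0, 0, 0]}, {"xyz": [0, 0, 0.05], "twist": [0, 0, 0]}, {"xyz": [0, 0, 0.065], "twist": [0, 0, 0]}, {"xyz": [0, 0, 0.08], "twist": [0, 0, 0]}, {"xyz": [0, 0, 0.09], "twist": [0, 0, 0]}, {"xyz": [0, 0, 0.095], "twist": [0, 0, 0]}, {"xyz": [0, 0, 0.095], "twist": [0, 0, 0]}, {"xyz": [0, 0, 0.095], "twist": [0, 0, 0]}]'

```text
time: 20.78
tool_pos: [0.6585, -0.0274, 0.1208]
ee_rot: [-1.571, -0.0, 0.166]
wrist_force: [0.6, 0.7, -1.2]
width: 0.0348
```

```bash
python3 snap.py wrist w8;python3 snap.py side s8; python3 -c "
from h import *
crop(np.load('pics/s8.npz')['p'],230,100,430,240,4,'pics/c_s8.png')"
```

```text
{'time': np.float64(20.7833), 'tool_pos': array([ 0.6585, -0.0274,  0.1208]), 'ee_rot': array([-1.5709e+00, -4.0000e-04,  1.6620e-01]), 'wrist_force': array([ 0.6234,  0.6934, -1.2336]), 'width': np.float64(0.0348)}
{'time': np.float64(20.8333), 'tool_pos': array([ 0.6581, -0.0274,  0.1198]), 'ee_rot': array([-1.5704e+00,  1.2000e-03,  1.6620e-01]), 'wrist_force': array([ 0.1237,  0.7974, -1.0904]), 'width': np.float64(0.0355)}
```

View pics/w8.png

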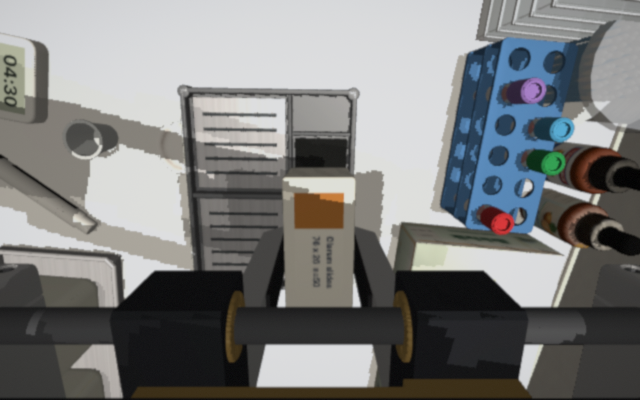

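View pics/c_s8.png

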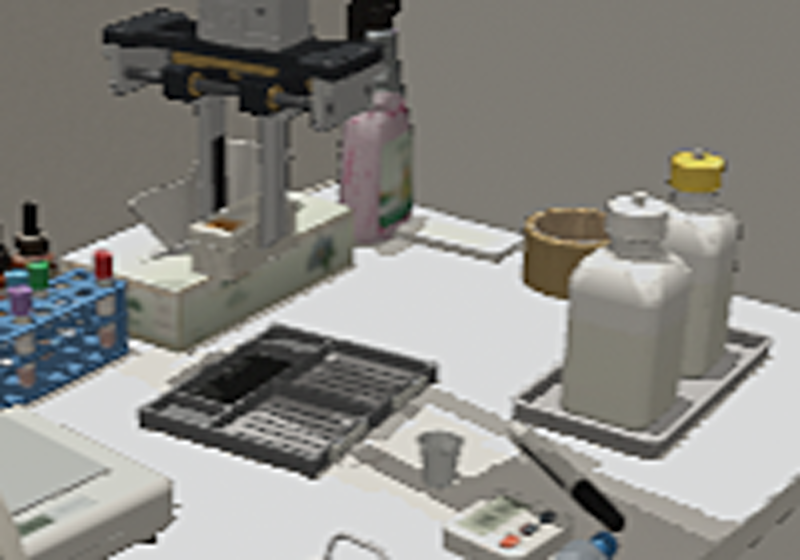

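```bash
python3 - <<'E'
from h import *
ci=np.load('pics/w8.npz',allow_pickle=True)['ci'].item()
W=w('wrist',[[284,178],[355,178]],.132,ci);print(W,W.mean(0)-.0425*np.array([-np.sin(.166),np.cos(.166),0]))
E
```

```text
[[0.63588897 0.01056222 0.132     ]
 [0.66919947 0.01607323 0.132     ]] [ 0.65956687 -0.02859805  0.132     ]
```

Emit:
step_arm --commands '[{"xyz": [-0.01, 0.01, 0], "twist": [0, 0, -0.5]}, {"xyz": [-0.03, 0.03, 0], "twist": [0, 0, -1.5]}, {"xyz": [-0.055, 0.053, 0], "twist": [0, 0, -3]}, {"xyz": [-0.08, 0.078, 0], "twist": [0, 0, -5]}, {"xyz": [-0.105, 0.102, 0], "twist": [0, 0, -6.5]}, {"xyz": [-0.13, 0.126, 0], "twist": [0, 0, -8]}, {"xyz": [-0.155, 0.15, 0], "twist": [0, 0, -9.5]}, {"xyz": [-0.18, 0.174, 0], "twist": [0, 0, -11]}, {"xyz": [-0.203, 0.195, 0], "twist": [0, 0, -12]}, {"xyz": [-0.216, 0.208, 0], "twist": [0, 0, -12.9]}, {"xyz": [-0.2215, 0.214, 0], "twist": [0, 0, -12.9]}, {"xyz": [-0.2215, 0.214, 0], "twist": [0, 0, -12.9]}]'

```text
time: 21.88
tool_pos: [0.4357, 0.1874, 0.12]
ee_rot: [-1.571, 0.001, -0.056]
wrist_force: [0.4, 0.1, -1.2]
width: 0.0348
```

```bash
python3 snap.py wrist w9;python3 snap.py top t9
```

```text
{'time': np.float64(21.8833), 'tool_pos': array([0.4357, 0.1874, 0.12  ]), 'ee_rot': array([-1.5711e+00,  1.0000e-03, -5.6000e-02]), 'wrist_force': array([ 0.3937,  0.0677, -1.179 ]), 'width': np.float64(0.0348)}
{'time': np.float64(21.9333), 'tool_pos': array([0.4369, 0.1866, 0.1202]), 'ee_rot': array([-1.5716, -0.    , -0.0572]), 'wrist_force': array([ 0.2115, -0.328 , -1.1191]), 'width': np.float64(0.0349)}
```

View pics/w9.png

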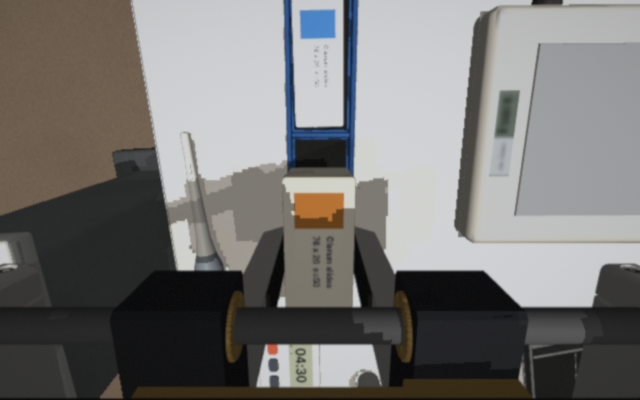

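View pics/t9.png

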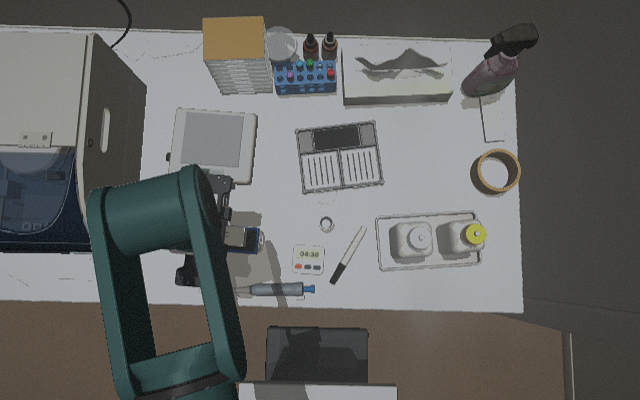

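```bash
python3 - <<'E'
from h import *
f=np.load('pics/w9.npz',allow_pickle=True);ci=f['ci'].item()
crop(f['p'],270,0,380,200,3,'pics/c_w9.png')
E
```

```text
(no output)
```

View pics/c_w9.png

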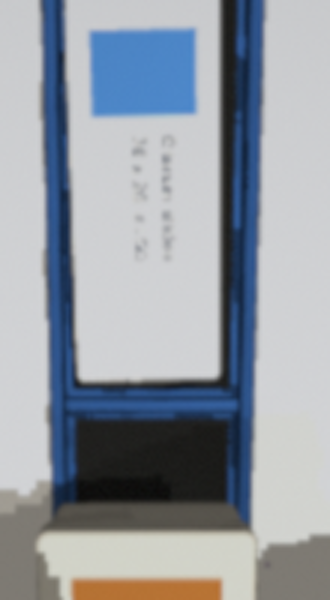

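```bash
python3 - <<'E'
from h import *
f=np.load('pics/w9.npz',allow_pickle=True);ci=f['ci'].item()
a=lambda p:(np.array(p)+.5)/3-.5+[270,0]
W=w('wrist',a([[50,403],[254,403],[42,30],[262,30],[75,403],[242,403]]),.012,ci);print(W)
m=(W[0]+W[1])/2; m2=(W[2]+W[3])/2; d=m2-m; print('rib',m,np.arctan2(-d[0],d[1]), np.linalg.norm(W[1]-W[0]))
th=-.055
print('bays',[m[:2]+s*.0525*np.array([-np.sin(th),np.cos(th)]) for s in(1,-1)])
B=w('wrist',a([[77,382],[222,380]]),.035,ci); print('blue',B.mean(0)+.0425*np.array([-np.sin(th),np.cos(th),0]),B)
E
```

```text
[[0.4130671  0.24294894 0.012     ]
 [0.46759144 0.23978225 0.012     ]
 [0.41843748 0.33322909 0.012     ]
 [0.47248523 0.33008855 0.012     ]
 [0.41974911 0.24256086 0.012     ]
 [0.46438417 0.23996852 0.012     ]]
rib [0.44032927 0.24136559 0.012     ] -0.056776913895019904 0.054616214536215416
bays [array([0.44321531, 0.29378621]), array([0.43744322, 0.18894498])]
blue [0.442327   0.29063081 0.035     ] [[0.42228538 0.24898341 0.035     ]
 [0.45769597 0.24740674 0.035     ]]
```

Emit:
step_arm --commands '[{"xyz": [0, 0.001, -0.01], "twist": [0, 0, 0]}, {"xyz": [0, 0.001, -0.03], "twist": [0, 0, 0]}, {"xyz": [0, 0.001, -0.05], "twist": [0, 0, 0]}, {"xyz": [0, 0.001, -0.065], "twist": [0, 0, 0]}, {"xyz": [0, 0.001, -0.078], "twist": [0, 0, 0]}, {"xyz": [0, 0.001, -0.086], "twist": [0, 0, 0]}, {"xyz": [0, 0.001, -0.091], "twist": [0, 0, 0]}, {"xyz": [0, 0.001, -0.094], "twist": [0, 0, 0]}, {"xyz": [0, 0.001, -0.095], "twist": [0, 0, 0]}, {"xyz": [0, 0.001, -0.0955], "twist": [0, 0, 0]}, {"xyz": [0, 0.001, -0.0955], "twist": [0, 0, 0]}, {"xyz": [0, 0.001, -0.0955], "twist": [0, 0, 0]}]'

```text
time: 22.98
tool_pos: [0.4376, 0.1878, 0.0259]
ee_rot: [-1.57, -0.002, -0.059]
wrist_force: [0.1, -0.4, -1.1]
width: 0.0346
```

Emit:
step_arm --commands '[{"xyz": [0, 0, -0.0003], "twist": [0, 0, 0]}, {"xyz": [0, 0, -0.0003], "twist": [0, 0, 0]}]'

```text
time: 23.15
tool_pos: [0.4373, 0.1877, 0.0252]
ee_rot: [-1.571, -0.001, -0.059]
wrist_force: [0.6, 0.3, -1.4]
width: 0.0352
```

Emit:
step_arm --commands '[{"xyz": [0, 0, -0.0008], "twist": [0, 0, 0]}, {"xyz": [0, 0, -0.0008], "twist": [0, 0, 0]}, {"xyz": [0, 0, -0.0008], "twist": [0, 0, 0]}]'

```text
time: 23.4
tool_pos: [0.437, 0.1876, 0.024]
ee_rot: [-1.571, -0.0, -0.059]
wrist_force: [-0.3, -0.5, -0.8]
width: 0.0349
```

```bash
python3 snap.py wrist w10; python3 snap.py side s10; python3 -c "
from h import *
crop(np.load('pics/s10.npz')['p'],220,180,400,320,4,'pics/c_s10.png')"
```

```text
{'time': np.float64(23.4), 'tool_pos': array([0.437 , 0.1876, 0.024 ]), 'ee_rot': array([-1.5708, -0.    , -0.0589]), 'wrist_force': array([-0.274 , -0.4697, -0.758 ]), 'width': np.float64(0.0349)}
{'time': np.float64(23.45), 'tool_pos': array([0.437 , 0.1876, 0.024 ]), 'ee_rot': array([-1.5708, -0.    , -0.0589]), 'wrist_force': array([ 0.0812,  0.0841, -2.1603]), 'width': np.float64(0.0348)}
```

View pics/w10.png

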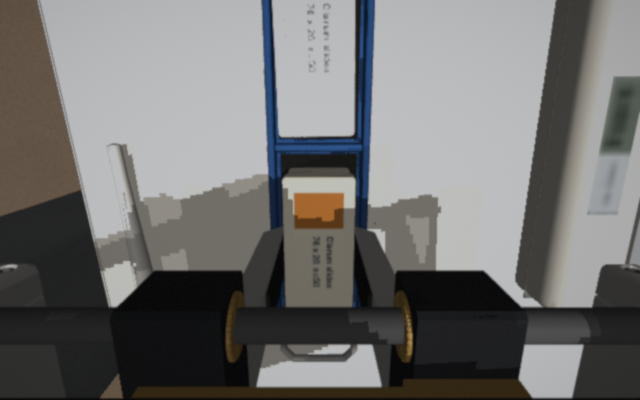

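View pics/c_s10.png

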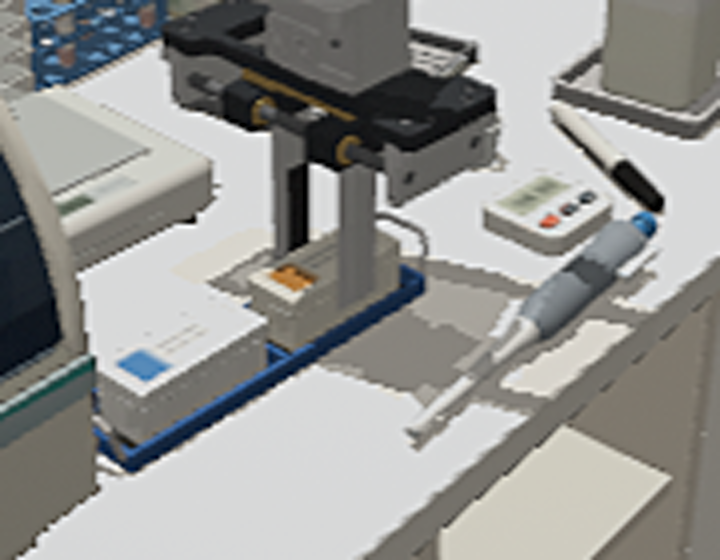

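Emit:
step_arm --commands '[{"xyz": [0, 0, -0.0006], "twist": [0, 0, 0]}, {"xyz": [0, 0, -0.0006], "twist": [0, 0, 0]}, {"xyz": [0, 0, -0.0006], "twist": [0, 0, 0]}]'

```text
time: 23.75
tool_pos: [0.4372, 0.1877, 0.0235]
ee_rot: [-1.571, -0.0, -0.059]
wrist_force: [-0.2, -0.4, -0.1]
width: 0.035
```

Emit:
step_arm --commands '[{"xyz": [0, 0, 0], "twist": [0, 0, 0]}, {"xyz": [0, 0, 0], "twist": [0, 0, 0]}, {"xyz": [0, 0, 0], "twist": [0, 0, 0]}, {"xyz": [0, 0, 0], "twist": [0, 0, 0]}, {"xyz": [0, 0, 0], "twist": [0, 0, 0]}, {"xyz": [0, 0, 0], "twist": [0, 0, 0]}]' --fingers 65

```text
time: 24.25
tool_pos: [0.4371, 0.1876, 0.0235]
ee_rot: [-1.571, -0.0, -0.059]
wrist_force: [0.3, 0.1, -1.1]
width: 0.0692
```

Emit:
step_arm --commands '[{"xyz": [0, 0, 0.01], "twist": [0, 0, 0]}, {"xyz": [0, 0, 0.03], "twist": [0, 0, 0]}, {"xyz": [0, 0, 0.06], "twist": [0, 0, 0]}, {"xyz": [0, 0, 0.09], "twist": [0, 0, 0]}, {"xyz": [0, 0, 0.11], "twist": [0, 0, 0]}, {"xyz": [0, 0, 0.12], "twist": [0, 0, 0]}, {"xyz": [0, 0, 0.12], "twist": [0, 0, 0]}]'

```text
time: 24.83
tool_pos: [0.4388, 0.1881, 0.147]
ee_rot: [-1.569, -0.006, -0.059]
wrist_force: [0.6, -0.3, -0.1]
width: 0.0699
```

```bash
python3 - <<'E'
from h import *
d=np.load('pics/top0.npz')['d']; ci=robot.camera_info('top')
v,u=np.mgrid[0:400,0:640]
c=np.stack([(u-ci['cx'])/ci['fx']*d,(v-ci['cy'])/ci['fy']*d,d],-1)
X=(c-ci['t'])@ci['R']; ok=(d>0)
for x in np.arange(.3,.62,.02):
    m=ok&(abs(X[...,0]-x)<.01)&(X[...,1]>.2)&(X[...,2]>.06)
    i=np.argmin(np.where(m,X[...,1],9)); print(round(x,2),X.reshape(-1,3)[i])
E
python3 snap.py wrist w11
```

```text
0.3 [0.90147246 0.66365449 0.0976885 ]
0.32 [0.90147246 0.66365449 0.0976885 ]
0.34 [0.90147246 0.66365449 0.0976885 ]
0.36 [0.90147246 0.66365449 0.0976885 ]
0.38 [0.90147246 0.66365449 0.0976885 ]
0.4 [0.40995731 0.3801395  0.07896057]
0.42 [0.41176702 0.38052876 0.12212067]
0.44 [0.44210556 0.37970607 0.20913848]
0.46 [0.4644733  0.38048484 0.15742005]
0.48 [0.48077765 0.38085544 0.22801318]
0.5 [0.49735154 0.38009589 0.24579761]
0.52 [0.51687943 0.38079257 0.12243353]
0.54 [0.54704553 0.38077362 0.16613033]
0.56 [0.56830897 0.37973485 0.24810984]
0.58 [0.58022566 0.37952709 0.2410887 ]
0.6 [0.60570083 0.38129547 0.16518331]
{'time': np.float64(24.8333), 'tool_pos': array([0.4388, 0.1881, 0.147 ]), 'ee_rot': array([-1.5685, -0.0064, -0.0589]), 'wrist_force': array([ 0.6014, -0.308 , -0.1188]), 'width': np.float64(0.0699)}
```

View pics/w11.png

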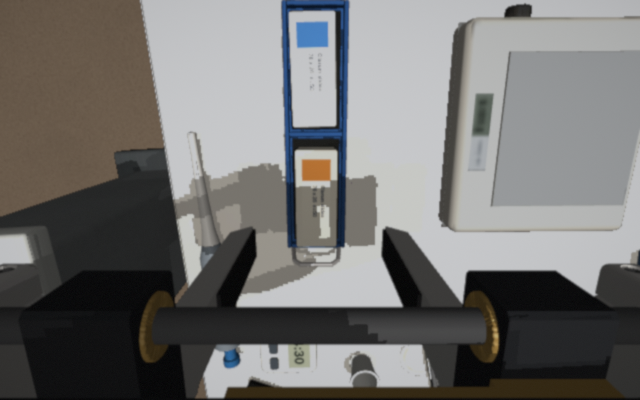

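```bash
python3 - <<'E'
from fit import *
f=np.load('pics/w11.npz',allow_pickle=True);ci=f['ci'].item()
print('cam',-ci['R'].T@ci['t'], ci['R'][2]); print(robot.get_obs()['joint_positions'])
crop(f['p'],270,0,360,150,4,'pics/c_w11.png')
crop(f['p'],270,120,360,270,4,'pics/d_w11.png')
E
```

```text
cam [0.44204264 0.25995398 0.31868703] [-0.00780738 -0.24372413 -0.96981317]
[ 2.86184335e-01 -5.58550648e-02  1.65268204e+00 -6.50405119e-05
  1.54201771e+00  3.45091707e-01]
```

View pics/c_w11.png

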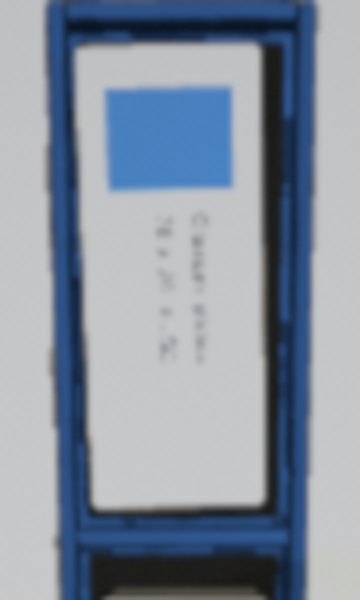

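View pics/d_w11.png

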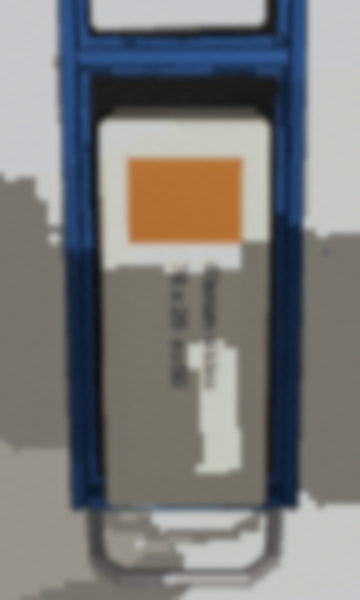

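```bash
python3 - <<'E'
from h import *
from fit import rect
d=np.load('pics/top0.npz')['d']; ci=robot.camera_info('top')
v,u=np.mgrid[0:400,0:640]
c=np.stack([(u-ci['cx'])/ci['fx']*d,(v-ci['cy'])/ci['fy']*d,d],-1)
X=(c-ci['t'])@ci['R']; ok=(d>0)
for x in np.arange(.36,.62,.03):
    print(round(x,2),[int(1000*X[...,2][m].max()) if (m:=ok&(abs(X[...,0]-x)<.015)&(abs(X[...,1]-y)<.01)).any() else -9 for y in np.arange(.34,.5,.02)])
ci=np.load('pics/w11.npz',allow_pickle=True)['ci'].item()
a=lambda p:(np.array(p)+.5)/4-.5+[270,0]
print('bb',rect('wrist',a([(264,44),(268,510),(90,510),(75,44)]),.035,.035,.085,ci))
b=lambda p:(np.array(p)+.5)/4-.5+[270,120]
print('ob',rect('wrist',b([(272,118),(268,506),(103,506),(98,118)]),.035,.035,.085,ci))
print('ca top rim',w('wrist',a([(45,5),(318,5)]),.012,ci), 'bot',w('wrist',b([(72,507),(298,507)]),.012,ci))
E
```

```text
0.36 [4, 4, 4, 4, 5, 4, 3, 4]
0.39 [4, 3, 135, 131, 136, 135, 133, 138]
0.42 [37, 34, 197, 199, 198, 201, 200, 200]
0.45 [37, 37, 226, 226, 226, 222, 217, 217]
0.48 [27, 30, 244, 245, 242, 235, 236, 236]
0.51 [5, 3, 254, 255, 256, 256, 245, 246]
0.54 [4, 4, 258, 258, 256, 254, 253, 255]
0.57 [4, 5, 259, 258, 258, 261, 262, 261]
0.6 [4, 3, 259, 258, 259, 259, 258, 259]
bb (array([0.4417843 , 0.29056677]), np.float64(-0.045624151541277656), np.float64(0.0006501618901490758))
ob (array([0.43740833, 0.18734196]), np.float64(-0.061741707226635245), np.float64(0.0007389108714435551))
ca top rim [[0.41919964 0.34790261 0.012     ]
 [0.47409929 0.34466692 0.012     ]] bot [[0.40710949 0.13685426 0.012     ]
 [0.46102114 0.13340566 0.012     ]]
```

Emit:
step_arm --commands '[{"xyz": [0.001, 0.02, 0], "twist": [2, 0, 0.2]}, {"xyz": [0.002, 0.045, 0], "twist": [5, -0.2, 0.5]}, {"xyz": [0.0035, 0.07, 0], "twist": [8, -0.4, 0.8]}, {"xyz": [0.0035, 0.085, 0], "twist": [8, -0.4, 0.8]}, {"xyz": [0.0035, 0.09, 0], "twist": [8, -0.4, 0.8]}, {"xyz": [0.0035, 0.09, -0.02], "twist": [8, -0.4, 0.8]}, {"xyz": [0.0035, 0.09, -0.04], "twist": [8, -0.4, 0.8]}, {"xyz": [0.0035, 0.09, -0.06], "twist": [8, -0.4, 0.8]}, {"xyz": [0.0035, 0.09, -0.065], "twist": [8, -0.4, 0.8]}, {"xyz": [0.0035, 0.09, -0.065], "twist": [8, -0.4, 0.8]}, {"xyz": [0.0035, 0.09, -0.065], "twist": [8, -0.4, 0.8]}]'

```text
time: 25.8
tool_pos: [0.4403, 0.2773, 0.078]
ee_rot: [-1.432, 0.001, -0.045]
wrist_force: [0.3, 0.3, 0.3]
width: 0.0702
```

```bash
python3 snap.py wrist w12; python3 snap.py side s12; python3 -c "
from h import *
crop(np.load('pics/s12.npz')['p'],200,130,400,280,4,'pics/c_s12.png')"
```

```text
{'time': np.float64(25.8), 'tool_pos': array([0.4403, 0.2773, 0.078 ]), 'ee_rot': array([-1.4317e+00,  1.3000e-03, -4.5000e-02]), 'wrist_force': array([0.3171, 0.295 , 0.2933]), 'width': np.float64(0.0702)}
{'time': np.float64(25.85), 'tool_pos': array([0.441 , 0.2776, 0.0791]), 'ee_rot': array([-1.4307e+00, -7.0000e-04, -4.5100e-02]), 'wrist_force': array([-0.2916, -0.3715,  1.2058]), 'width': np.float64(0.0698)}
```

View pics/w12.png

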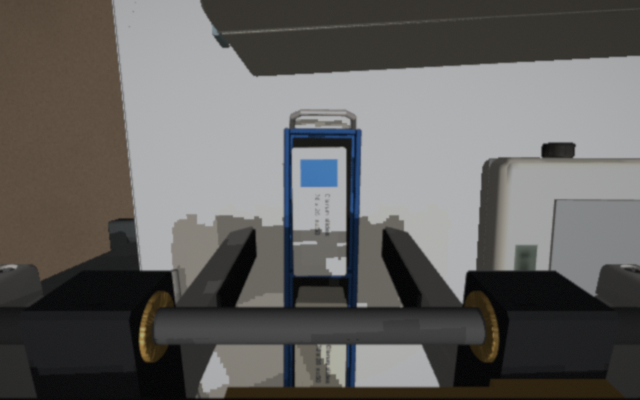

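View pics/c_s12.png

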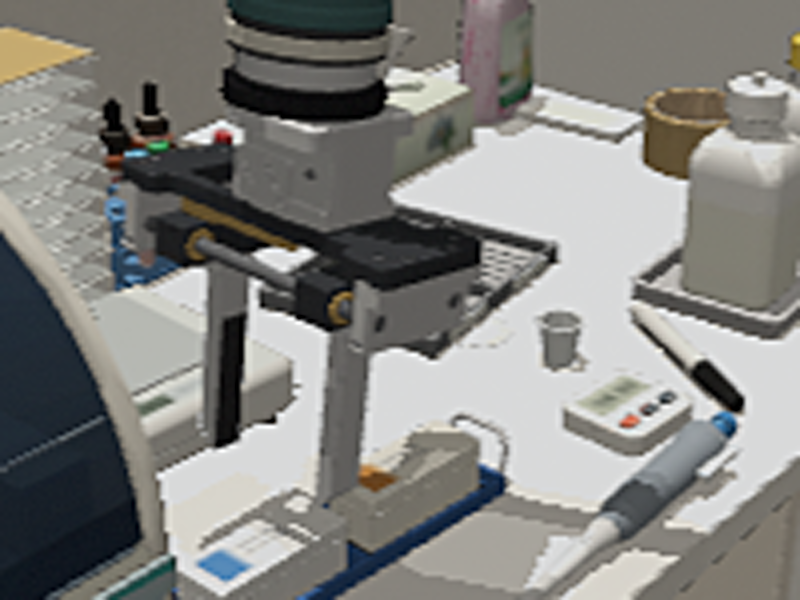

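Emit:
step_arm --commands '[{"xyz": [0.0005, 0.0005, -0.015], "twist": [0, 0, 0]}, {"xyz": [0.0005, 0.0005, -0.03], "twist": [0, 0, 0]}, {"xyz": [0.0005, 0.0005, -0.042], "twist": [0, 0, 0]}, {"xyz": [0.0005, 0.0005, -0.049], "twist": [0, 0, 0]}, {"xyz": [0.0005, 0.0005, -0.052], "twist": [0, 0, 0]}, {"xyz": [0.0005, 0.0005, -0.053], "twist": [0, 0, 0]}, {"xyz": [0.0005, 0.0005, -0.053], "twist": [0, 0, 0]}, {"xyz": [0.0005, 0.0005, -0.053], "twist": [0, 0, 0]}, {"xyz": [0.0005, 0.0005, -0.053], "twist": [0, 0, 0]}]'

```text
time: 26.65
tool_pos: [0.4417, 0.2783, 0.0263]
ee_rot: [-1.43, -0.001, -0.045]
wrist_force: [-0.2, 0.1, 0.4]
width: 0.0704
```

Emit:
step_arm --commands '[{"xyz": [0, 0, 0], "twist": [0, 0, 0]}, {"xyz": [0, 0, 0], "twist": [0, 0, 0]}, {"xyz": [0, 0, 0], "twist": [0, 0, 0]}, {"xyz": [0, 0, 0], "twist": [0, 0, 0]}, {"xyz": [0, 0, 0], "twist": [0, 0, 0]}, {"xyz": [0, 0, 0], "twist": [0, 0, 0]}, {"xyz": [0, 0, 0], "twist": [0, 0, 0]}, {"xyz": [0, 0, 0], "twist": [0, 0, 0]}, {"xyz": [0, 0, 0], "twist": [0, 0, 0]}]' --fingers 255

```text
time: 27.4
tool_pos: [0.441, 0.2781, 0.0254]
ee_rot: [-1.431, 0.0, -0.045]
wrist_force: [-0.3, -0.5, 0.8]
width: 0.0348
```

Emit:
step_arm --commands '[{"xyz": [0, 0, 0.003], "twist": [0, 0, 0]}, {"xyz": [0, 0, 0.008], "twist": [0, 0, 0]}, {"xyz": [0, 0, 0.015], "twist": [0, 0, 0]}, {"xyz": [0, 0, 0.025], "twist": [0, 0, 0]}, {"xyz": [0, 0, 0.037], "twist": [0, 0, 0]}, {"xyz": [0, 0, 0.05], "twist": [0, 0, 0]}, {"xyz": [0, 0, 0.065], "twist": [0, 0, 0]}, {"xyz": [0, 0, 0.08], "twist": [0, 0, 0]}, {"xyz": [0, 0, 0.09], "twist": [0, 0, 0]}, {"xyz": [0, 0, 0.095], "twist": [0, 0, 0]}, {"xyz": [0, 0, 0.095], "twist": [0, 0, 0]}]'

```text
time: 28.32
tool_pos: [0.4421, 0.2785, 0.1226]
ee_rot: [-1.429, -0.003, -0.045]
wrist_force: [0.6, -0.3, -1.5]
width: 0.0348
```

```bash
python3 snap.py wrist w13
```

```text
{'time': np.float64(28.3167), 'tool_pos': array([0.4421, 0.2785, 0.1226]), 'ee_rot': array([-1.4295, -0.0033, -0.0449]), 'wrist_force': array([ 0.5903, -0.3343, -1.4799]), 'width': np.float64(0.0348)}
```

View pics/w13.png

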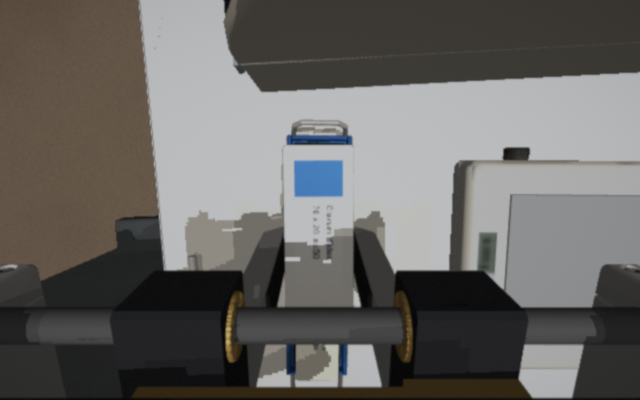

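Emit:
step_arm --commands '[{"xyz": [0.004, -0.006, 0], "twist": [0, 0, 0.2]}, {"xyz": [0.012, -0.017, 0], "twist": [0, 0, 0.6]}, {"xyz": [0.024, -0.034, 0], "twist": [0, 0, 1.2]}, {"xyz": [0.038, -0.055, 0], "twist": [0, 0, 2]}, {"xyz": [0.053, -0.076, 0], "twist": [0, 0, 2.7]}, {"xyz": [0.068, -0.098, 0], "twist": [0, 0, 3.5]}, {"xyz": [0.083, -0.119, 0], "twist": [0, 0, 4.2]}, {"xyz": [0.098, -0.14, 0], "twist": [0, 0, 5]}, {"xyz": [0.113, -0.162, 0], "twist": [0, 0, 5.7]}, {"xyz": [0.128, -0.184, 0], "twist": [0, 0, 6.5]}, {"xyz": [0.143, -0.205, 0], "twist": [0, 0, 7.2]}, {"xyz": [0.158, -0.227, 0], "twist": [0, 0, 8]}]'

```text
time: 29.37
tool_pos: [0.599, 0.0494, 0.1187]
ee_rot: [-1.431, 0.003, 0.095]
wrist_force: [0.3, -0.5, -1.0]
width: 0.0354
```

Emit:
step_arm --commands '[{"xyz": [0.014, -0.02, 0], "twist": [0, 0, 0.7]}, {"xyz": [0.028, -0.04, 0], "twist": [0, 0, 1.4]}, {"xyz": [0.041, -0.059, 0], "twist": [0, 0, 2]}, {"xyz": [0.051, -0.074, 0], "twist": [0, 0, 2.5]}, {"xyz": [0.058, -0.083, 0], "twist": [0, 0, 2.8]}, {"xyz": [0.061, -0.0875, 0], "twist": [0, 0, 2.9]}, {"xyz": [0.062, -0.0885, 0], "twist": [0, 0, 2.9]}, {"xyz": [0.062, -0.0885, 0], "twist": [0, 0, 2.9]}]'

```text
time: 30.03
tool_pos: [0.6607, -0.0371, 0.1198]
ee_rot: [-1.43, 0.001, 0.145]
wrist_force: [-0.5, -0.8, -0.1]
width: 0.0351
```

```bash
python3 snap.py wrist w14; python3 -c "
from h import *
f=np.load('pics/w14.npz',allow_pickle=True)
crop(f['p'],170,60,390,310,3,'pics/c_w14.png')"
```

```text
{'time': np.float64(30.0333), 'tool_pos': array([ 0.6607, -0.0371,  0.1198]), 'ee_rot': array([-1.4302e+00,  1.4000e-03,  1.4540e-01]), 'wrist_force': array([-0.4684, -0.7918, -0.0603]), 'width': np.float64(0.0351)}
```

View pics/c_w14.png

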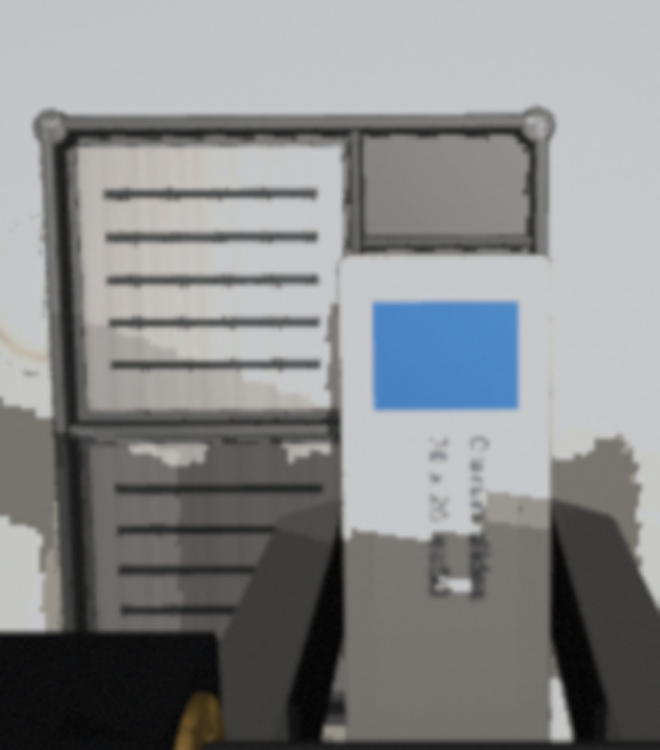

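```bash
python3 - <<'E'
from h import *
ci=np.load('pics/w14.npz',allow_pickle=True)['ci'].item()
a=lambda p:(np.array(p)+.5)/3-.5+[170,60]
S=w('wrist',a([(36,120),(551,114)]),.015,ci); m=S.mean(0); d=S[1]-S[0]; th=np.arctan2(d[1],d[0])
ax=np.array([-np.sin(th),np.cos(th),0]); fx=np.array([np.cos(th),np.sin(th),0])
print(S,th,np.linalg.norm(d)); c=m-.086*ax; print('st c',c,'bay',c+.0415*fx)
B=w('wrist',a([(342,258),(550,256)]),.1294,ci); print('box',B.mean(0)-.0425*np.array([-.1445,.9895,0]),B)
R=w('wrist',a([(360,240),(535,238)]),.015,ci);print('rib',R)
E
```

```text
[[0.5374534  0.0426017  0.015     ]
 [0.67481969 0.06401403 0.015     ]] 0.15463320268695563 0.13902512581148982
st c [ 0.61938207 -0.03166599  0.015     ] bay [ 0.66038689 -0.02527426  0.015     ]
box [ 0.65921942 -0.02476675  0.1294    ] [[0.63624623 0.01469414 0.1294    ]
 [0.66991011 0.01987985 0.1294    ]]
rib [[0.62831601 0.02338239 0.015     ]
 [0.67556914 0.03074687 0.015     ]]
```

Emit:
step_arm --commands '[{"xyz": [0.0005, 0, -0.01], "twist": [0, 0, 0]}, {"xyz": [0.0005, 0, -0.03], "twist": [0, 0, 0]}, {"xyz": [0.0005, 0, -0.05], "twist": [0, 0, 0]}, {"xyz": [0.0005, 0, -0.065], "twist": [0, 0, 0]}, {"xyz": [0.0005, 0, -0.076], "twist": [0, 0, 0]}, {"xyz": [0.0005, 0, -0.083], "twist": [0, 0, 0]}, {"xyz": [0.0005, 0, -0.087], "twist": [0, 0, 0]}, {"xyz": [0.0005, 0, -0.089], "twist": [0, 0, 0]}, {"xyz": [0.0005, 0, -0.09], "twist": [0, 0, 0]}, {"xyz": [0.0005, 0, -0.091], "twist": [0, 0, 0]}, {"xyz": [0.0005, 0, -0.091], "twist": [0, 0, 0]}, {"xyz": [0.0005, 0, -0.091], "twist": [0, 0, 0]}]'

```text
time: 31.08
tool_pos: [0.662, -0.0376, 0.0302]
ee_rot: [-1.431, -0.001, 0.145]
wrist_force: [-0.4, 0.7, -0.2]
width: 0.0349
```

Emit:
step_arm --commands '[{"xyz": [0, 0, -0.0005], "twist": [0, 0, 0]}, {"xyz": [0, 0, -0.0005], "twist": [0, 0, 0]}, {"xyz": [0, 0, -0.0005], "twist": [0, 0, 0]}]'

```text
time: 31.33
tool_pos: [0.6616, -0.0375, 0.0291]
ee_rot: [-1.431, -0.0, 0.145]
wrist_force: [0.2, 0.1, -1.4]
width: 0.0348
```

Emit:
step_arm --commands '[{"xyz": [0, 0, -0.001], "twist": [0, 0, 0]}, {"xyz": [0, 0, -0.001], "twist": [0, 0, 0]}, {"xyz": [0, 0, -0.001], "twist": [0, 0, 0]}]'

```text
time: 31.58
tool_pos: [0.6614, -0.0374, 0.0278]
ee_rot: [-1.431, 0.0, 0.145]
wrist_force: [-0.7, 0.4, -0.4]
width: 0.035
```

```bash
python3 snap.py wrist w15; python3 -c "
from h import *
f=np.load('pics/w15.npz',allow_pickle=True)
crop(f['p'],140,60,420,310,2.8,'pics/c_w15.png')"
```

```text
{'time': np.float64(31.5833), 'tool_pos': array([ 0.6614, -0.0374,  0.0278]), 'ee_rot': array([-1.4309e+00,  5.0000e-04,  1.4520e-01]), 'wrist_force': array([-0.6657,  0.4022, -0.4475]), 'width': np.float64(0.035)}
```

View pics/c_w15.png

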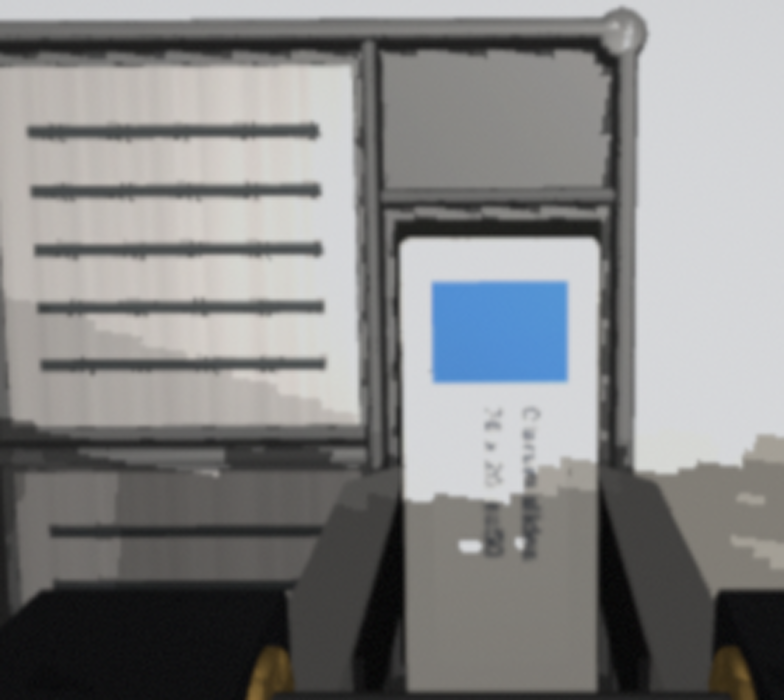

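Box is inside the bay, centred. Set down and release.

Emit:
step_arm --commands '[{"xyz": [0, 0, -0.0006], "twist": [0, 0, 0]}, {"xyz": [0, 0, -0.0006], "twist": [0, 0, 0]}, {"xyz": [0, 0, -0.0006], "twist": [0, 0, 0]}]'

```text
time: 31.88
tool_pos: [0.6617, -0.0375, 0.0275]
ee_rot: [-1.431, -0.0, 0.145]
wrist_force: [0.1, -0.7, 0.0]
width: 0.0351
```

Emit:
step_arm --commands '[{"xyz": [0, 0, 0], "twist": [0, 0, 0]}, {"xyz": [0, 0, 0], "twist": [0, 0, 0]}, {"xyz": [0, 0, 0], "twist": [0, 0, 0]}, {"xyz": [0, 0, 0], "twist": [0, 0, 0]}, {"xyz": [0, 0, 0], "twist": [0, 0, 0]}, {"xyz": [0, 0, 0], "twist": [0, 0, 0]}]' --fingers 65

```text
time: 32.38
tool_pos: [0.6616, -0.0374, 0.0273]
ee_rot: [-1.431, 0.0, 0.145]
wrist_force: [-0.5, 0.5, 0.9]
width: 0.0692
```

Emit:
step_arm --commands '[{"xyz": [0, 0, 0.01], "twist": [0, 0, 0]}, {"xyz": [0, 0, 0.03], "twist": [0, 0, 0]}, {"xyz": [0, 0, 0.06], "twist": [0, 0, 0]}, {"xyz": [0, 0, 0.09], "twist": [0, 0, 0]}, {"xyz": [0, 0, 0.12], "twist": [0, 0, 0]}, {"xyz": [0, 0, 0.15], "twist": [-4, -0.6, 0]}, {"xyz": [0, 0, 0.18], "twist": [-8, -1.2, 0]}, {"xyz": [0, 0, 0.2], "twist": [-8, -1.2, 0]}, {"xyz": [0, 0, 0.2], "twist": [-8, -1.2, 0]}, {"xyz": [0, 0, 0.2], "twist": [-8, -1.2, 0]}]'

```text
time: 33.22
tool_pos: [0.6622, -0.0373, 0.2295]
ee_rot: [-1.573, -0.004, 0.146]
wrist_force: [-0.8, -0.7, -0.6]
width: 0.0701
```

```bash
python3 snap.py wrist w16; python3 snap.py top t16; python3 -c "
from h import *
f=np.load('pics/w16.npz',allow_pickle=True)
crop(f['p'],220,90,420,290,3,'pics/c_w16.png')"
```

```text
{'time': np.float64(33.2167), 'tool_pos': array([ 0.6622, -0.0373,  0.2295]), 'ee_rot': array([-1.5733, -0.0044,  0.1456]), 'wrist_force': array([-0.7836, -0.6529, -0.6046]), 'width': np.float64(0.0701)}
{'time': np.float64(33.2667), 'tool_pos': array([ 0.6613, -0.0375,  0.2268]), 'ee_rot': array([-1.5719e+00,  1.0000e-04,  1.4510e-01]), 'wrist_force': array([-0.2413, -0.2939, -0.921 ]), 'width': np.float64(0.07)}
```

View pics/c_w16.png

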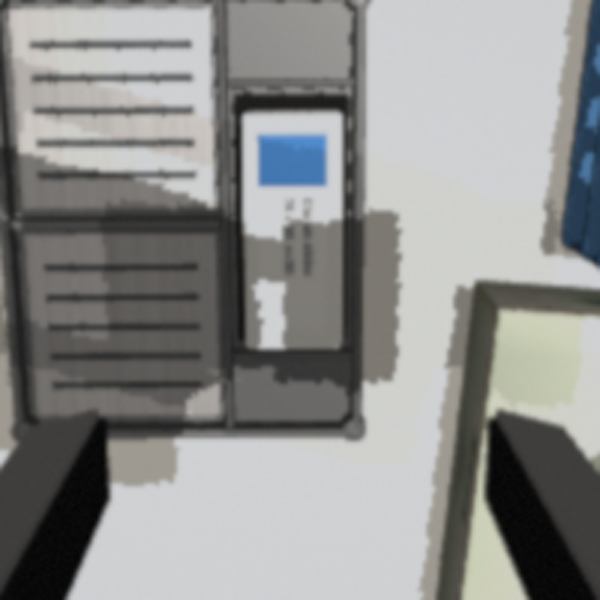

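View pics/t16.png

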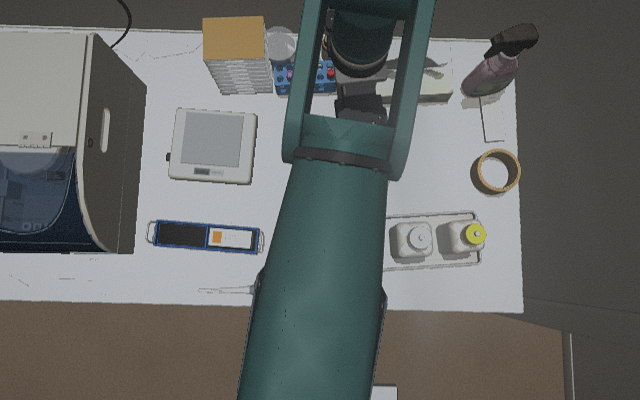

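```bash
python3 - <<'E'
from fit import *
ci=np.load('pics/w16.npz',allow_pickle=True)['ci'].item()
a=lambda p:(np.array(p)+.5)/3-.5+[220,90]
print(rect('wrist',a([(344,109),(345,348),(240,347),(241,111)]),.037,.035,.085,ci))
p=np.load('pics/t16.npz')['p']; crop(p,365,200,495,280,6,'pics/c_t16.png')
E
```

```text
(array([ 0.6600995 , -0.02428379]), np.float64(0.14329907549465612), np.float64(0.00180584581487276))
```

View pics/c_t16.png

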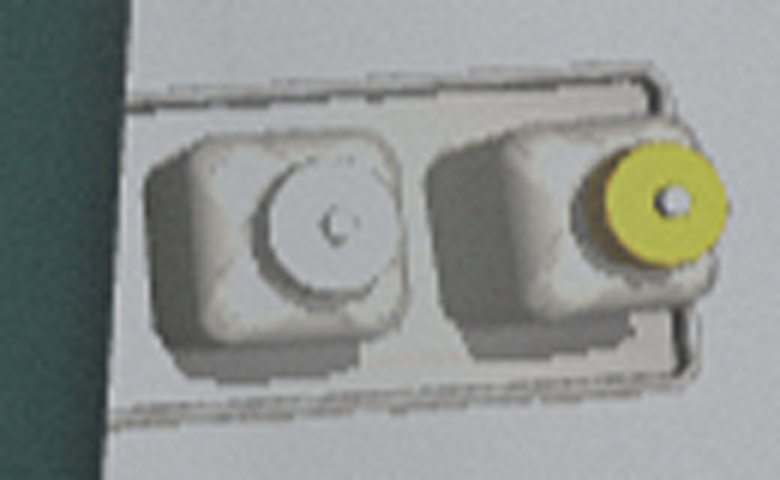

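Emit:
step_arm --commands '[{"xyz": [-0.2213, -0.1345, 0], "twist": [0, 0, -2.8]}, {"xyz": [-0.2213, -0.1345, 0], "twist": [0, 0, -2.8]}, {"xyz": [-0.2213, -0.1345, 0], "twist": [0, 0, -2.8]}, {"xyz": [-0.2213, -0.1345, 0], "twist": [0, 0, -2.8]}, {"xyz": [-0.2213, -0.1345, 0], "twist": [0, 0, -2.8]}, {"xyz": [-0.2213, -0.1345, 0], "twist": [0, 0, -2.8]}, {"xyz": [-0.2213, -0.1345, 0], "twist": [0, 0, -2.8]}, {"xyz": [-0.2213, -0.1345, 0], "twist": [0, 0, -2.8]}, {"xyz": [-0.2213, -0.1345, 0], "twist": [0, 0, -2.8]}, {"xyz": [-0.2213, -0.1345, 0], "twist": [0, 0, -2.8]}]' --fingers 0

```text
time: 34.15
tool_pos: [0.4409, -0.1714, 0.2262]
ee_rot: [-1.571, 0.001, 0.097]
wrist_force: [-0.3, 0.3, -0.1]
width: 0.0942
```

Emit:
step_arm --commands '[{"xyz": [0, 0, 0], "twist": [0, 0, 0]}, {"xyz": [0, 0, -0.015], "twist": [0, 0, 0]}, {"xyz": [0, 0, -0.025], "twist": [0, 0, 0]}, {"xyz": [0, 0, -0.025], "twist": [0, 0, 0]}, {"xyz": [0, 0, -0.025], "twist": [0, 0, 0]}]'

```text
time: 34.57
tool_pos: [0.4403, -0.1711, 0.2011]
ee_rot: [-1.571, 0.002, 0.098]
wrist_force: [0.6, 0.8, 0.4]
width: 0.0939
```

```bash
python3 snap.py wrist w17
```

```text
{'time': np.float64(34.5667), 'tool_pos': array([ 0.4403, -0.1711,  0.2011]), 'ee_rot': array([-1.5705,  0.0019,  0.0977]), 'wrist_force': array([0.6399, 0.7567, 0.4333]), 'width': np.float64(0.0939)}
```

View pics/w17.png

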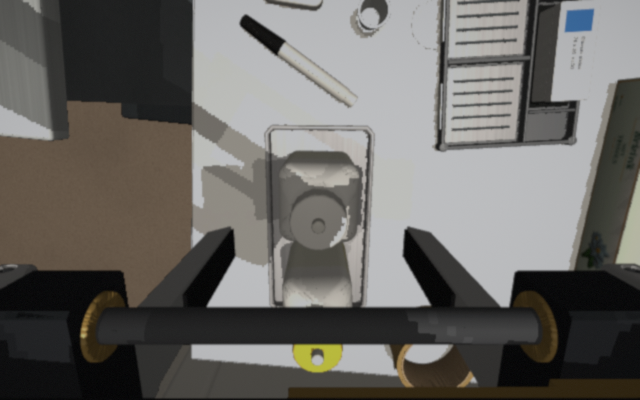

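Cap centred between the fingers. Descend to z ≈ 0.1435 and grip.

Emit:
step_arm --commands '[{"xyz": [0, -0.0005, -0.015], "twist": [0, 0, 0]}, {"xyz": [0, -0.0005, -0.03], "twist": [0, 0, 0]}, {"xyz": [0, -0.0005, -0.045], "twist": [0, 0, 0]}, {"xyz": [0, -0.0005, -0.053], "twist": [0, 0, 0]}, {"xyz": [0, -0.0005, -0.057], "twist": [0, 0, 0]}, {"xyz": [0, -0.0005, -0.0575], "twist": [0, 0, 0]}, {"xyz": [0, -0.0005, -0.0575], "twist": [0, 0, 0]}, {"xyz": [0, -0.0005, -0.0575], "twist": [0, 0, 0]}]'

```text
time: 35.28
tool_pos: [0.4409, -0.1727, 0.1459]
ee_rot: [-1.573, -0.002, 0.096]
wrist_force: [0.2, -0.6, 0.2]
width: 0.0938
```

Emit:
step_arm --commands '[{"xyz": [0, 0, 0], "twist": [0, 0, 0]}, {"xyz": [0, 0, 0], "twist": [0, 0, 0]}, {"xyz": [0, 0, 0], "twist": [0, 0, 0]}, {"xyz": [0, 0, 0], "twist": [0, 0, 0]}, {"xyz": [0, 0, 0], "twist": [0, 0, 0]}, {"xyz": [0, 0, 0], "twist": [0, 0, 0]}, {"xyz": [0, 0, 0], "twist": [0, 0, 0]}, {"xyz": [0, 0, 0], "twist": [0, 0, 0]}, {"xyz": [0, 0, 0], "twist": [0, 0, 0]}, {"xyz": [0, 0, 0], "twist": [0, 0, 0]}, {"xyz": [0, 0, 0], "twist": [0, 0, 0]}, {"xyz": [0, 0, 0], "twist": [0, 0, 0]}]' --fingers 255

```text
time: 36.28
tool_pos: [0.4401, -0.1724, 0.1447]
ee_rot: [-1.572, -0.0, 0.096]
wrist_force: [-0.4, 0.3, -0.2]
width: 0.0404
```

Emit:
step_arm --commands '[{"xyz": [0, 0, 0.003], "twist": [0, 0, 0]}, {"xyz": [0, 0, 0.008], "twist": [0, 0, 0]}, {"xyz": [0, 0, 0.015], "twist": [0, 0, 0]}, {"xyz": [0, 0, 0.025], "twist": [0, 0, 0]}, {"xyz": [0, 0, 0.037], "twist": [0, 0, 0]}, {"xyz": [0, 0, 0.05], "twist": [0, 0, 0]}, {"xyz": [0, 0, 0.062], "twist": [0, 0, 0]}, {"xyz": [0, 0, 0.072], "twist": [0, 0, 0]}, {"xyz": [0, 0, 0.078], "twist": [0, 0, 0]}, {"xyz": [0, 0, 0.08], "twist": [0, 0, 0]}, {"xyz": [0, 0, 0.08], "twist": [0, 0, 0]}]'

```text
time: 37.2
tool_pos: [0.4405, -0.1725, 0.2255]
ee_rot: [-1.573, -0.001, 0.096]
wrist_force: [0.3, 0.2, -3.4]
width: 0.0407
```

Emit:
step_arm --commands '[{"xyz": [0.004, 0.005, 0], "twist": [0, 0, 0]}, {"xyz": [0.012, 0.015, 0], "twist": [0, 0, 0.3]}, {"xyz": [0.025, 0.031, 0], "twist": [0, 0, 0.6]}, {"xyz": [0.042, 0.051, 0], "twist": [0, 0, 1]}, {"xyz": [0.062, 0.075, 0], "twist": [0, 0, 1.4]}, {"xyz": [0.082, 0.1, 0], "twist": [0, 0, 1.8]}, {"xyz": [0.102, 0.124, 0], "twist": [0, 0, 2.2]}, {"xyz": [0.12, 0.146, 0], "twist": [0, 0, 2.5]}, {"xyz": [0.135, 0.165, 0], "twist": [0, 0, 2.9]}, {"xyz": [0.145, 0.177, 0], "twist": [0, 0, 2.9]}, {"xyz": [0.1485, 0.1823, 0], "twist": [0, 0, 2.9]}, {"xyz": [0.1485, 0.1823, 0], "twist": [0, 0, 2.9]}]'

```text
time: 38.2
tool_pos: [0.5888, 0.0115, 0.2232]
ee_rot: [-1.571, 0.002, 0.149]
wrist_force: [0.9, 0.4, -2.9]
width: 0.0408
```

Emit:
step_arm --commands '[{"xyz": [0, 0, 0], "twist": [0, 0, 0]}, {"xyz": [0, 0, 0], "twist": [0, 0, 0]}]'

```text
time: 38.37
tool_pos: [0.5881, 0.0091, 0.2245]
ee_rot: [-1.573, 0.001, 0.146]
wrist_force: [-0.1, 0.4, -3.4]
width: 0.0403
```

```bash
python3 snap.py wrist w18; python3 snap.py side s18; python3 -c "
from h import *
crop(np.load('pics/s18.npz')['p'],230,80,430,220,4,'pics/c_s18.png')"
```

```text
{'time': np.float64(38.3667), 'tool_pos': array([0.5881, 0.0091, 0.2245]), 'ee_rot': array([-1.5726e+00,  8.0000e-04,  1.4610e-01]), 'wrist_force': array([-0.071 ,  0.3757, -3.3617]), 'width': np.float64(0.0403)}
{'time': np.float64(38.4167), 'tool_pos': array([0.5882, 0.0089, 0.2248]), 'ee_rot': array([-1.5725e+00,  3.0000e-04,  1.4570e-01]), 'wrist_force': array([-0.1436,  0.3682, -3.3012]), 'width': np.float64(0.0407)}
```

View pics/w18.png

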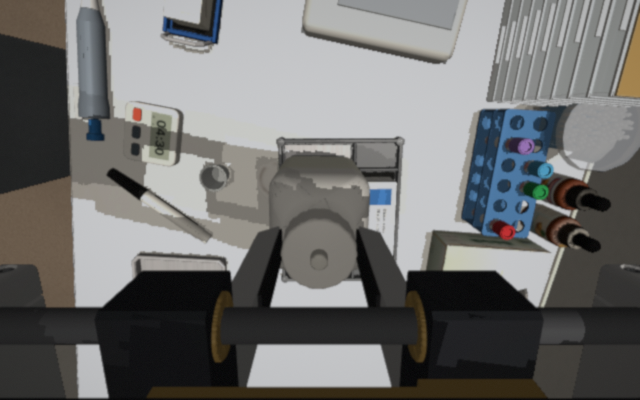

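View pics/c_s18.png

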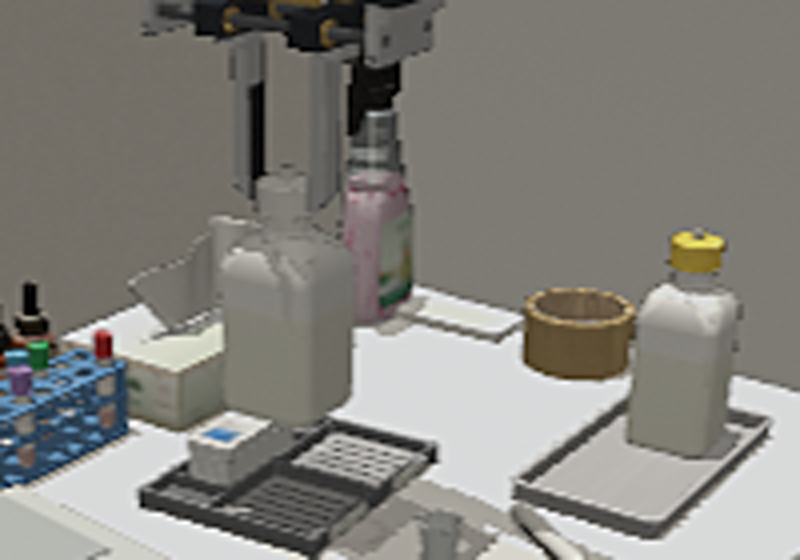

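Emit:
step_arm --commands '[{"xyz": [0, 0, -0.004], "twist": [0, 0, 0]}, {"xyz": [0, 0, -0.012], "twist": [0, 0, 0]}, {"xyz": [0, 0, -0.024], "twist": [0, 0, 0]}, {"xyz": [0, 0, -0.038], "twist": [0, 0, 0]}, {"xyz": [0, 0, -0.05], "twist": [0, 0, 0]}, {"xyz": [0, 0, -0.06], "twist": [0, 0, 0]}, {"xyz": [0, 0, -0.068], "twist": [0, 0, 0]}, {"xyz": [0, 0, -0.073], "twist": [0, 0, 0]}, {"xyz": [0, 0, -0.075], "twist": [0, 0, 0]}, {"xyz": [0, 0, -0.076], "twist": [0, 0, 0]}, {"xyz": [0, 0, -0.076], "twist": [0, 0, 0]}, {"xyz": [0, 0, -0.076], "twist": [0, 0, 0]}]'

```text
time: 39.47
tool_pos: [0.5892, 0.0099, 0.1497]
ee_rot: [-1.573, -0.002, 0.147]
wrist_force: [-0.1, 0.8, -3.4]
width: 0.0407
```

Emit:
step_arm --commands '[{"xyz": [0, 0, -0.0003], "twist": [0, 0, 0]}, {"xyz": [0, 0, -0.0003], "twist": [0, 0, 0]}, {"xyz": [0, 0, -0.0003], "twist": [0, 0, 0]}]'

```text
time: 39.72
tool_pos: [0.589, 0.0099, 0.1489]
ee_rot: [-1.572, -0.001, 0.147]
wrist_force: [0.1, -0.3, -3.7]
width: 0.0405
```

Emit:
step_arm --commands '[{"xyz": [0, 0, -0.001], "twist": [0, 0, 0]}, {"xyz": [0, 0, -0.001], "twist": [0, 0, 0]}, {"xyz": [0, 0, -0.001], "twist": [0, 0, 0]}]'

```text
time: 39.97
tool_pos: [0.5887, 0.0099, 0.1474]
ee_rot: [-1.572, -0.0, 0.147]
wrist_force: [-0.1, -0.7, -3.7]
width: 0.0403
```

Emit:
step_arm --commands '[{"xyz": [0, 0, -0.0005], "twist": [0, 0, 0]}, {"xyz": [0, 0, -0.0005], "twist": [0, 0, 0]}, {"xyz": [0, 0, -0.0005], "twist": [0, 0, 0]}]'

```text
time: 40.22
tool_pos: [0.5888, 0.0099, 0.1473]
ee_rot: [-1.572, -0.0, 0.147]
wrist_force: [0.5, -0.5, -1.9]
width: 0.0404
```

Contact at the expected height; release and retreat.

Emit:
step_arm --commands '[{"xyz": [0, 0, -0.0004], "twist": [0, 0, 0]}, {"xyz": [0, 0, -0.0004], "twist": [0, 0, 0]}, {"xyz": [0, 0, -0.0004], "twist": [0, 0, 0]}]'

```text
time: 40.47
tool_pos: [0.5888, 0.0099, 0.1473]
ee_rot: [-1.572, -0.001, 0.147]
wrist_force: [-1.4, -0.3, 0.9]
width: 0.0409
```

Emit:
step_arm --commands '[{"xyz": [0, 0, 0], "twist": [0, 0, 0]}, {"xyz": [0, 0, 0], "twist": [0, 0, 0]}, {"xyz": [0, 0, 0], "twist": [0, 0, 0]}, {"xyz": [0, 0, 0], "twist": [0, 0, 0]}, {"xyz": [0, 0, 0], "twist": [0, 0, 0]}, {"xyz": [0, 0, 0], "twist": [0, 0, 0]}, {"xyz": [0, 0, 0], "twist": [0, 0, 0]}, {"xyz": [0, 0, 0], "twist": [0, 0, 0]}]' --fingers 0

```text
time: 41.13
tool_pos: [0.5888, 0.0099, 0.1466]
ee_rot: [-1.572, -0.0, 0.147]
wrist_force: [-0.5, 0.2, -0.5]
width: 0.0907
```

Emit:
step_arm --commands '[{"xyz": [0, 0, 0.01], "twist": [0, 0, 0]}, {"xyz": [0, 0, 0.03], "twist": [0, 0, 0]}, {"xyz": [0, 0, 0.06], "twist": [0, 0, 0]}, {"xyz": [-0.01, -0.02, 0.08], "twist": [0, 0, 0]}, {"xyz": [-0.1395, -0.2765, 0.08], "twist": [0, 0, -2.9]}, {"xyz": [-0.1395, -0.2765, 0.08], "twist": [0, 0, -2.9]}, {"xyz": [-0.1395, -0.2765, 0.08], "twist": [0, 0, -2.9]}, {"xyz": [-0.1395, -0.2765, 0.08], "twist": [0, 0, -2.9]}, {"xyz": [-0.1395, -0.2765, 0.08], "twist": [0, 0, -2.9]}, {"xyz": [-0.1395, -0.2765, 0.08], "twist": [0, 0, -2.9]}, {"xyz": [-0.1395, -0.2765, 0.08], "twist": [0, 0, -2.9]}, {"xyz": [-0.1395, -0.2765, 0.08], "twist": [0, 0, -2.9]}]'

```text
time: 42.13
tool_pos: [0.4462, -0.2722, 0.2274]
ee_rot: [-1.576, 0.001, 0.088]
wrist_force: [0.0, -1.0, -0.5]
width: 0.0938
```

Emit:
step_arm --commands '[{"xyz": [0, 0, 0], "twist": [0, 0, 0]}, {"xyz": [0, 0, 0], "twist": [0, 0, 0]}, {"xyz": [0, 0, 0], "twist": [0, 0, 0]}]'

```text
time: 42.38
tool_pos: [0.45, -0.2655, 0.2271]
ee_rot: [-1.572, -0.001, 0.098]
wrist_force: [-0.1, -0.5, -0.3]
width: 0.094
```

```bash
python3 snap.py wrist w19; python3 snap.py top t19; python3 -c "
from h import *
crop(np.load('pics/t19.npz')['p'],285,110,395,200,7,'pics/c_t19.png')"
```

```text
{'time': np.float64(42.3833), 'tool_pos': array([ 0.45  , -0.2655,  0.2271]), 'ee_rot': array([-1.5721e+00, -1.1000e-03,  9.8200e-02]), 'wrist_force': array([-0.0914, -0.4735, -0.2606]), 'width': np.float64(0.094)}
{'time': np.float64(42.4333), 'tool_pos': array([ 0.45  , -0.2653,  0.2269]), 'ee_rot': array([-1.5721e+00, -8.0000e-04,  9.8800e-02]), 'wrist_force': array([-0.1495, -0.0754,  0.4574]), 'width': np.float64(0.0941)}
```

View pics/w19.png

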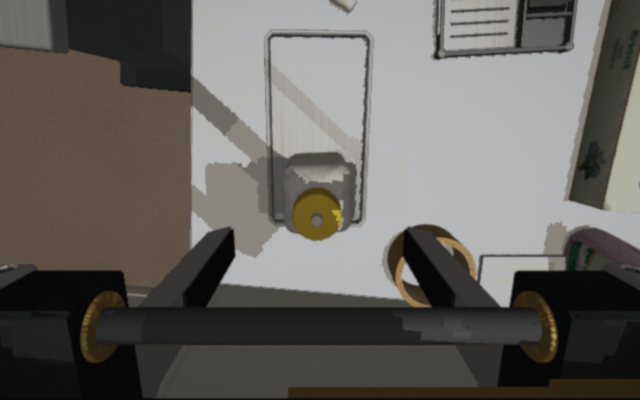

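View pics/c_t19.png

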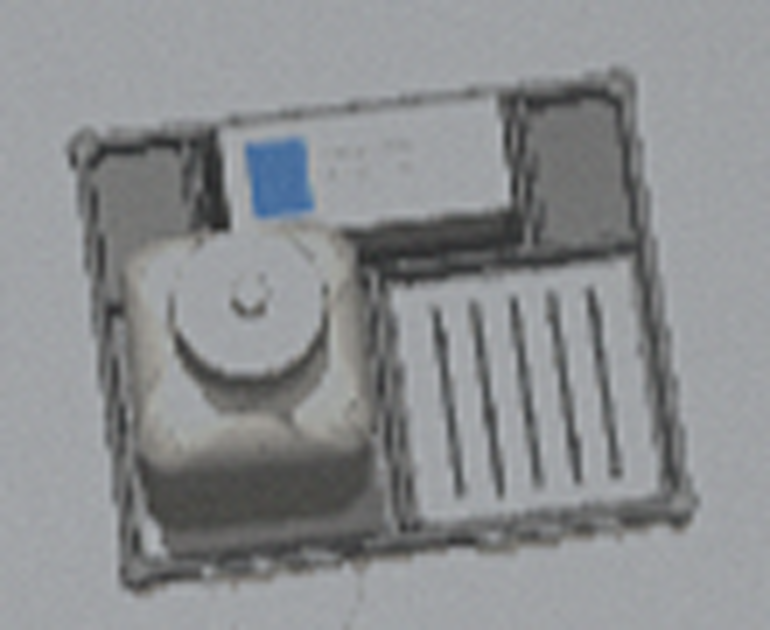

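Emit:
step_arm --commands '[{"xyz": [0, 0, -0.025], "twist": [0, 0, 0]}, {"xyz": [0, 0, -0.045], "twist": [0, 0, 0]}, {"xyz": [0, 0, -0.06], "twist": [0, 0, 0]}, {"xyz": [0, 0, -0.07], "twist": [0, 0, 0]}, {"xyz": [0, 0, -0.075], "twist": [0, 0, 0]}, {"xyz": [0, 0, -0.078], "twist": [0, 0, 0]}, {"xyz": [0, 0, -0.078], "twist": [0, 0, 0]}, {"xyz": [0, 0, -0.078], "twist": [0, 0, 0]}, {"xyz": [0, 0, -0.078], "twist": [0, 0, 0]}]'

```text
time: 43.23
tool_pos: [0.4499, -0.267, 0.1498]
ee_rot: [-1.574, -0.002, 0.097]
wrist_force: [-1.1, -0.1, -0.9]
width: 0.0941
```

Emit:
step_arm --commands '[{"xyz": [0, 0, 0], "twist": [0, 0, 0]}, {"xyz": [0, 0, 0], "twist": [0, 0, 0]}]'

```text
time: 43.4
tool_pos: [0.4496, -0.2669, 0.1494]
ee_rot: [-1.573, -0.001, 0.096]
wrist_force: [-0.6, 0.2, 0.1]
width: 0.094
```

Emit:
step_arm --commands '[{"xyz": [0, 0, 0], "twist": [0, 0, 0]}, {"xyz": [0, 0, 0], "twist": [0, 0, 0]}, {"xyz": [0, 0, 0], "twist": [0, 0, 0]}, {"xyz": [0, 0, 0], "twist": [0, 0, 0]}, {"xyz": [0, 0, 0], "twist": [0, 0, 0]}, {"xyz": [0, 0, 0], "twist": [0, 0, 0]}, {"xyz": [0, 0, 0], "twist": [0, 0, 0]}, {"xyz": [0, 0, 0], "twist": [0, 0, 0]}, {"xyz": [0, 0, 0], "twist": [0, 0, 0]}, {"xyz": [0, 0, 0], "twist": [0, 0, 0]}, {"xyz": [0, 0, 0], "twist": [0, 0, 0]}, {"xyz": [0, 0, 0], "twist": [0, 0, 0]}]' --fingers 255

```text
time: 44.4
tool_pos: [0.4491, -0.2666, 0.1486]
ee_rot: [-1.572, 0.0, 0.096]
wrist_force: [-0.3, -1.4, 0.7]
width: 0.0376
```

Emit:
step_arm --commands '[{"xyz": [0, 0, 0.003], "twist": [0, 0, 0]}, {"xyz": [0, 0, 0.008], "twist": [0, 0, 0]}, {"xyz": [0, 0, 0.015], "twist": [0, 0, 0]}, {"xyz": [0, 0, 0.025], "twist": [0, 0, 0]}, {"xyz": [0, 0, 0.037], "twist": [0, 0, 0]}, {"xyz": [0, 0, 0.05], "twist": [0, 0, 0]}, {"xyz": [0, 0, 0.062], "twist": [0, 0, 0]}, {"xyz": [0, 0, 0.072], "twist": [0, 0, 0]}, {"xyz": [0, 0, 0.078], "twist": [0, 0, 0]}, {"xyz": [0, 0, 0.08], "twist": [0, 0, 0]}, {"xyz": [0, 0, 0.08], "twist": [0, 0, 0]}]'

```text
time: 45.32
tool_pos: [0.4495, -0.2668, 0.2294]
ee_rot: [-1.573, -0.001, 0.096]
wrist_force: [-0.2, -0.4, -4.0]
width: 0.0377
```

Emit:
step_arm --commands '[{"xyz": [0.004, 0.005, 0], "twist": [0, 0, 0]}, {"xyz": [0.012, 0.016, 0], "twist": [0, 0, 0.3]}, {"xyz": [0.025, 0.033, 0], "twist": [0, 0, 0.6]}, {"xyz": [0.042, 0.055, 0], "twist": [0, 0, 1]}, {"xyz": [0.062, 0.081, 0], "twist": [0, 0, 1.4]}, {"xyz": [0.082, 0.107, 0], "twist": [0, 0, 1.8]}, {"xyz": [0.102, 0.133, 0], "twist": [0, 0, 2.2]}, {"xyz": [0.12, 0.157, 0], "twist": [0, 0, 2.5]}, {"xyz": [0.135, 0.176, 0], "twist": [0, 0, 2.9]}, {"xyz": [0.145, 0.189, 0], "twist": [0, 0, 2.9]}, {"xyz": [0.149, 0.195, 0], "twist": [0, 0, 2.9]}, {"xyz": [0.1498, 0.195, 0], "twist": [0, 0, 2.9]}]'

```text
time: 46.32
tool_pos: [0.5992, -0.0697, 0.2271]
ee_rot: [-1.571, 0.002, 0.15]
wrist_force: [-0.3, -0.3, -3.5]
width: 0.0381
```

Emit:
step_arm --commands '[{"xyz": [0, 0, -0.004], "twist": [0, 0, 0]}, {"xyz": [0, 0, -0.012], "twist": [0, 0, 0]}, {"xyz": [0, 0, -0.024], "twist": [0, 0, 0]}, {"xyz": [0, 0, -0.036], "twist": [0, 0, 0]}, {"xyz": [0, 0, -0.046], "twist": [0, 0, 0]}, {"xyz": [0, 0, -0.05], "twist": [0, 0, 0]}, {"xyz": [0, 0, -0.05], "twist": [0, 0, 0]}, {"xyz": [0, 0, -0.05], "twist": [0, 0, 0]}]'

```text
time: 46.98
tool_pos: [0.5988, -0.0717, 0.1781]
ee_rot: [-1.572, 0.0, 0.147]
wrist_force: [-0.4, -0.7, -4.6]
width: 0.0378
```

```bash
python3 snap.py side s20; python3 -c "
from h import *
crop(np.load('pics/s20.npz')['p'],230,80,430,220,4,'pics/c_s20.png')"
```

```text
{'time': np.float64(46.9833), 'tool_pos': array([ 0.5988, -0.0717,  0.1781]), 'ee_rot': array([-1.5719e+00,  4.0000e-04,  1.4680e-01]), 'wrist_force': array([-0.4428, -0.6725, -4.6042]), 'width': np.float64(0.0378)}
```

View pics/c_s20.png

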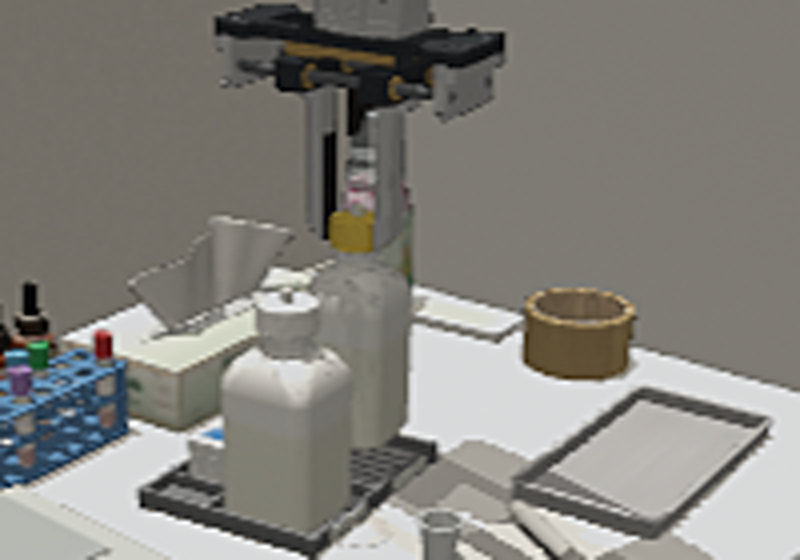

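Good. Final lowering to about 0.1512.

Emit:
step_arm --commands '[{"xyz": [0, 0, -0.006], "twist": [0, 0, 0]}, {"xyz": [0, 0, -0.014], "twist": [0, 0, 0]}, {"xyz": [0, 0, -0.02], "twist": [0, 0, 0]}, {"xyz": [0, 0, -0.0235], "twist": [0, 0, 0]}, {"xyz": [0, 0, -0.025], "twist": [0, 0, 0]}, {"xyz": [0, 0, -0.026], "twist": [0, 0, 0]}, {"xyz": [0, 0, -0.026], "twist": [0, 0, 0]}, {"xyz": [0, 0, -0.026], "twist": [0, 0, 0]}, {"xyz": [0, 0, -0.026], "twist": [0, 0, 0]}]'

```text
time: 47.78
tool_pos: [0.5993, -0.0716, 0.1531]
ee_rot: [-1.572, -0.001, 0.147]
wrist_force: [0.1, 1.0, -3.8]
width: 0.0373
```

Emit:
step_arm --commands '[{"xyz": [0, 0, -0.0005], "twist": [0, 0, 0]}, {"xyz": [0, 0, -0.0005], "twist": [0, 0, 0]}, {"xyz": [0, 0, -0.0005], "twist": [0, 0, 0]}]'

```text
time: 48.03
tool_pos: [0.5991, -0.0716, 0.1522]
ee_rot: [-1.572, -0.001, 0.147]
wrist_force: [-0.2, -0.4, -4.8]
width: 0.0379
```

Emit:
step_arm --commands '[{"xyz": [0, 0, -0.0008], "twist": [0, 0, 0]}, {"xyz": [0, 0, -0.0008], "twist": [0, 0, 0]}, {"xyz": [0, 0, -0.0008], "twist": [0, 0, 0]}]'

```text
time: 48.28
tool_pos: [0.599, -0.0716, 0.1512]
ee_rot: [-1.572, -0.0, 0.147]
wrist_force: [-0.8, -0.4, -4.0]
width: 0.0374
```

Emit:
step_arm --commands '[{"xyz": [0, 0, -0.0004], "twist": [0, 0, 0]}, {"xyz": [0, 0, -0.0004], "twist": [0, 0, 0]}, {"xyz": [0, 0, -0.0004], "twist": [0, 0, 0]}]'

```text
time: 48.53
tool_pos: [0.5991, -0.0716, 0.1511]
ee_rot: [-1.572, -0.0, 0.147]
wrist_force: [-0.5, 0.3, -3.4]
width: 0.0377
```

Emit:
step_arm --commands '[{"xyz": [0, 0, -0.0006], "twist": [0, 0, 0]}, {"xyz": [0, 0, -0.0006], "twist": [0, 0, 0]}, {"xyz": [0, 0, -0.0006], "twist": [0, 0, 0]}]'

```text
time: 48.78
tool_pos: [0.5991, -0.0717, 0.1511]
ee_rot: [-1.573, -0.001, 0.147]
wrist_force: [-2.1, -0.1, 1.4]
width: 0.038
```

Emit:
step_arm --commands '[{"xyz": [0, 0, 0], "twist": [0, 0, 0]}, {"xyz": [0, 0, 0], "twist": [0, 0, 0]}, {"xyz": [0, 0, 0], "twist": [0, 0, 0]}, {"xyz": [0, 0, 0], "twist": [0, 0, 0]}, {"xyz": [0, 0, 0], "twist": [0, 0, 0]}, {"xyz": [0, 0, 0], "twist": [0, 0, 0]}, {"xyz": [0, 0, 0], "twist": [0, 0, 0]}, {"xyz": [0, 0, 0], "twist": [0, 0, 0]}]' --fingers 0

```text
time: 49.45
tool_pos: [0.5991, -0.0716, 0.1503]
ee_rot: [-1.572, -0.0, 0.147]
wrist_force: [-0.8, -0.1, 1.0]
width: 0.0874
```

Emit:
step_arm --commands '[{"xyz": [0, 0, 0.01], "twist": [0, 0, 0]}, {"xyz": [0, 0, 0.03], "twist": [0, 0, 0]}, {"xyz": [0, 0, 0.06], "twist": [0, 0, 0]}, {"xyz": [-0.01, -0.02, 0.09], "twist": [0, 0, 0]}, {"xyz": [-0.15, -0.12, 0.15], "twist": [0, 0, 0]}, {"xyz": [-0.15, -0.12, 0.15], "twist": [0, 0, 0]}, {"xyz": [-0.15, -0.12, 0.15], "twist": [0, 0, 0]}, {"xyz": [-0.15, -0.12, 0.15], "twist": [0, 0, 0]}, {"xyz": [-0.15, -0.12, 0.15], "twist": [0, 0, 0]}, {"xyz": [-0.15, -0.12, 0.15], "twist": [0, 0, 0]}, {"xyz": [-0.15, -0.12, 0.15], "twist": [0, 0, 0]}, {"xyz": [-0.15, -0.12, 0.15], "twist": [0, 0, 0]}]'

```text
time: 50.45
tool_pos: [0.4495, -0.1911, 0.3]
ee_rot: [-1.572, -0.001, 0.148]
wrist_force: [0.0, -0.5, 0.5]
width: 0.094
```

Emit:
step_arm --commands '[{"xyz": [0, -0.05, 0], "twist": [0, 0, 0]}, {"xyz": [0, -0.05, 0], "twist": [0, 0, 0]}, {"xyz": [0, -0.05, 0], "twist": [0, 0, 0]}, {"xyz": [0, -0.05, 0], "twist": [0, 0, 0]}, {"xyz": [0, -0.05, 0], "twist": [0, 0, 0]}, {"xyz": [0, -0.05, 0], "twist": [0, 0, 0]}]'

```text
time: 50.95
tool_pos: [0.4494, -0.2404, 0.3002]
ee_rot: [-1.572, -0.0, 0.149]
wrist_force: [0.2, 0.4, 0.1]
width: 0.0938
```

```bash
python3 snap.py side s21; python3 snap.py top t21; python3 - <<'E'
from h import *
p=np.load('pics/t21.npz')['p']
crop(p,285,110,395,200,7,'pics/c_t21.png'); crop(p,140,205,280,265,5,'pics/d_t21.png')
q=np.load('pics/top0.npz')['p']
cv2.imwrite('pics/by.png',np.hstack([cv2.resize(i[210:290,285:375,::-1],None,fx=4,fy=4) for i in(q,p)]))
E
```

```text
{'time': np.float64(50.95), 'tool_pos': array([ 0.4494, -0.2404,  0.3002]), 'ee_rot': array([-1.5715e+00, -3.0000e-04,  1.4880e-01]), 'wrist_force': array([0.154 , 0.4424, 0.1292]), 'width': np.float64(0.0938)}
{'time': np.float64(51.0), 'tool_pos': array([ 0.4494, -0.2405,  0.3004]), 'ee_rot': array([-1.5719e+00, -5.0000e-04,  1.4870e-01]), 'wrist_force': array([0.7264, 0.1164, 1.1869]), 'width': np.float64(0.0942)}
```

View pics/c_t21.png

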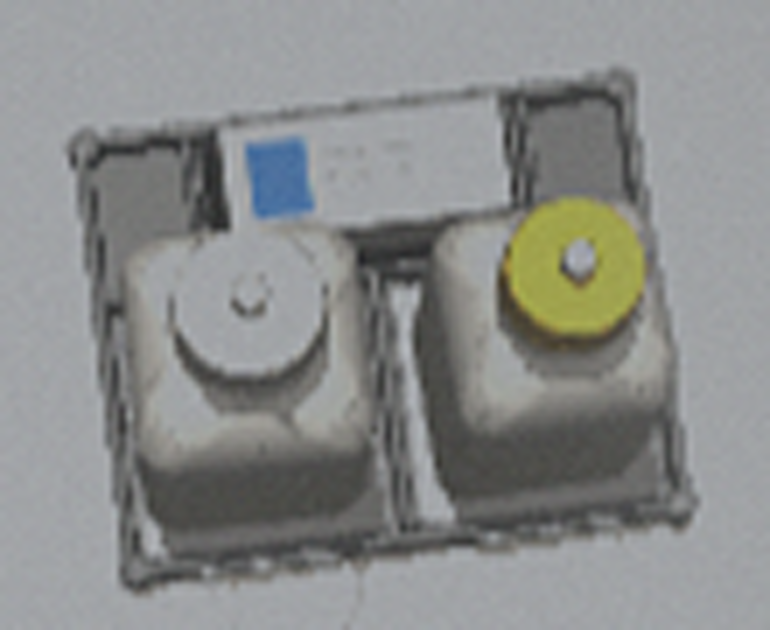

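View pics/d_t21.png

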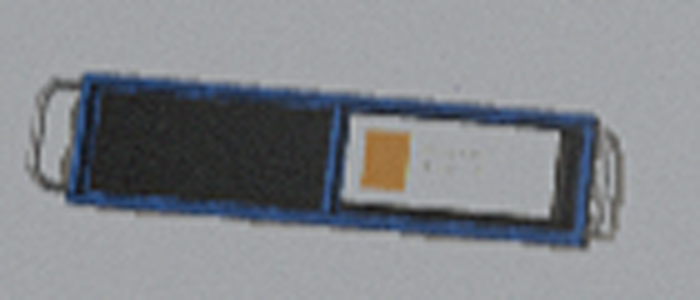

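View pics/by.png

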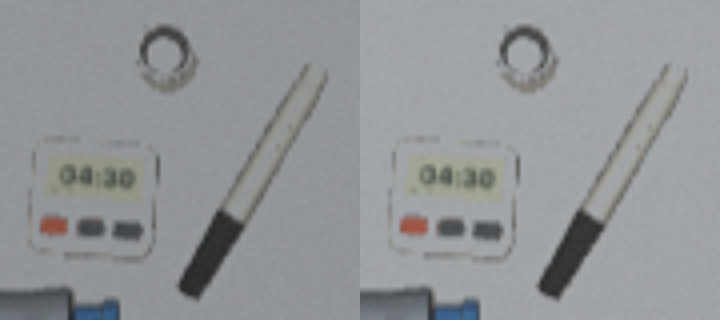

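View pics/s21.png

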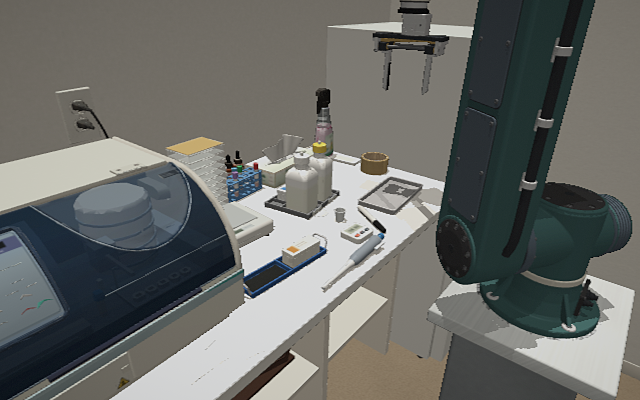

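```bash
python3 -c "
from bench import robot
print(robot.close_job())"
```

```text
the job is handed in; nothing more can be done
None
```

I carried out the whole swap in the required order and handed the job in at about 51 s of the allowed 131 s. I got no verdict back.

- **Order of work:** I stood both bottles aside on the steel tray. Then I moved the orange box to the carrier's -y bay and the blue box to the station's back bay. Last, I put the white bottle and then the yellow bottle back in their own bays.
- **Bottles:** The last pictures show both upright in their own bays. I released each within about 1 mm of where I had gripped it, and the caps look the same as in the first picture to within about 1 mm.
- **Boxes:** After release, the orange box measured about 1 mm from the centre of its bay. The blue box measured 1–2 mm from its own, and both were within 0.02 rad of straight.
- **Bystanders and arm:** The timer, cup and pen show no visible shift from the first picture. The gripper is empty and hangs clear at 0.30 m. The wrist force readings stayed within about 6 N.
- **Disagreement:** Positions measured from the top and wrist cameras differed by 1–3 mm (up to about 5 mm for the yellow cap). I averaged them where it mattered.

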